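# Reset the hood interlock with the covered two-key station

## Task

Reset the fume hood's interlock, working under the raised glass sash: push the clear sliding cover all the way back off the two green keys, press both keys fully down together, one fingertip on each, and keep them down for three seconds before letting them up. Then push the cover fully forward over the keys again. Only push and press: do not pinch the bar on the cover or ram it, do not lift or shift the station, and leave the glassware beside it alone.

Things in the scene. Friction and masses are not known exactly. Their poses are not given: they have to be found in the camera images.
- station: Grey steel box, 150 x 150 mm, 50 mm high to its panel, 1.8 kg, loose on its feet; origin at the centre of its underside; x points from the key end to the back end (the cover opens that way), y left, z up. Keys at x = -40, y = +-31 mm. A guide rail along x on each side, inner faces at y = +-60 mm, top 73 mm above the underside; amber lamp at the back, lower than the cover.
- key_left_top (a point): Centre of the top of the left green round key (26 mm diameter, at y = +31 mm of the station, 62 mm between the two key centres). It stands 14 mm above the panel (64 mm above the station's underside) when up; its steel ring is 2 mm above the panel. Under the cover until that is pushed back.
- key_right_top (a point): The same for the right green key, at y = -31 mm of the station.
- key_left (a joint): Travel of the left key, m: 0 up, 0.008 fully down. A spring raises it; it needs about 2 N to start and 6 N to be fully down.
- key_right (a joint): Travel of the right key, as key_left.
- cover (a joint): Travel of the cover, m: 0 closed over the keys (forward), 0.065 fully back. Slides along the station's x axis with about 1.5 N of friction and stays where it is left.
- amber_jar: Amber glass jar with a cap, 43 mm diameter, 111 mm tall, origin under its centre. Bystander.
- vial: Glass sample vial with a white screw cap, 25 mm diameter, 58 mm tall, origin under its centre. Bystander.
- small_beaker: 50 ml glass beaker, 47 mm diameter, 56 mm tall, origin under its centre. Bystander.
- push_bar: Yellow upright push bar on the cover, origin at the middle of its top edge; axes as the station's: 7 mm thick along x, 70 mm long along y, 20 mm tall above the clear plate; its top is 88.5 mm above the station's underside. Moves with the cover. The plate reaches 25 mm along x each side of the bar, 126 mm along y; its top is 68.5 mm above the underside.

How it is judged:
By the outcome, as a careful person would: the job done as asked, in the order asked, and still so for the second after the job is handed in, with the robot touching nothing.
It also fails if it takes over 58 s, if anything falls off the work surface, if the arm or the gripper's body presses on something with over 40 N, if the wrist force passes 120 N, or if a joint passes its speed limit or range.

## Robot

A 6-joint arm with a two-finger parallel gripper is mounted at the origin on a cart in front of the work surface, level with it; the furniture and walls round the work are solid. World frame = base frame: x ahead of the robot, y to its left, z up, the work surface at z = 0. Lengths are in m, angles in rad, forces in N, time in s.
With the tool pointing down it reaches from about 0.425 to 1.125 m from the base axis. Payload 14.9 kg.
Tool frame: the origin (TCP) lies on the centre line of the jaws, within the pads' length; the fingertips stand 19 mm ahead of it and the grasp point (between the pads) is the TCP (tcp_to_tips is the distance from the TCP to the fingertips, in m); x points along the fingers, y is the direction in which the jaws open and shut, and the axes are right-handed (so a half turn about x gives the same grasp; the last joint's range is limited). The gripper opens to 91 mm and grips with 3 to 60 N. Pads are 32 mm wide; open, the fingers measure 118 mm over their backs; the gripper's body (76 mm by 178 mm) begins 60 mm behind the grasp point.
Start: joints at [-1.294, 0.379, 1.734, -0, 1.028, -0.033], TCP at [0.213, -0.667, 0.211] pointing down, gripper open.
Joint ranges: [-2.77, 2.77], [-0.74, 2.19], [0, 2.66], [-1.06, 4.2], [0.31, 2.87], [-3.08, 3.08]. Speed limits (rad/s): [1.89, 1.89, 2.39, 3.14, 3.14, 3.14].

## Interface

Orientations are given as [roll, pitch, yaw] about the fixed x, y, z axes, in that order (R = Rz(yaw) Ry(pitch) Rx(roll)).
In Python, from plant import * gives the robot as it stands.
- The arm moves only by the tool send_rows, never from a script. Its argument "steps" is a list of rows, each an object with "offset": the shift along the tool's x, y, z each as a share of 0.05 m, from -1 to 1, a list of three; "rotation": the turn, a rotation vector about the tool's x, y, z each as a share of 6 degrees, from -1 to 1, a list of three. A call has 1 to 10 rows; each row shifts and turns the commanded pose from where the row before left it, along the tool's axes as they then stand; what a row does not reach is not made up. A row lasts 1/10 s, in which the tool goes at most 50 mm and 8.59 degrees, less where a joint would pass 70% of its speed; a pose out of reach is approached as far as the arm can. A call with a number of a shift or a turn outside -1 to 1 is refused whole. A call with a gripper value outside its range is refused whole. "gripper" is the closure, from -1 (fully open) to 1 (shut), set as the call begins (left out, the last holds). The fingers move at their own pace and stop on an object; the grip force is fixed at half the most. Time passes only in rows, so rows that do not move let the fingers close. It gives the time, the measured TCP pose, the force and the opening at its end, in the units of the state.
- read_state(): the state, without advancing time (a new reading comes with each control period).
- grab_frame(name): name is "side" or "top" or "wrist"; returns (picture, depth): 420x560x3 uint8, red, green, blue; 420x560 float32, m along the optical axis (not along the pixel's ray), 0 where there is no reading.
- camera_model(name): a dict with "fx", "fy", "cx", "cy" (pixels), "k1" (the pictures are not rectified: a ray, as slopes to the right and down, at radius r is drawn at 1 + k1 r^2 times it, then the intrinsics apply), "origin" and "attitude" of the camera in the world; the wrist camera has in their place "mount" (4x4, takes a point from camera to tool coordinates, whose origin is the TCP and whose axes are the tool frame's). Camera axes: x right, y down, z forward; pixel columns grow to the right and rows downward; lengths in m; the calibration is good to about 2 mm. A picture is of the moment at which its call begins: read the wrist's pose just before it. camera_model takes no time and is no camera call.
- job_done(): hands the job in, once; it reports no verdict.
The state is a dict: "time_s": time; "joints": joint angles; "joint_velocities": joint speeds; "tau": joint torques, N m; "eef_pos": TCP position; "eef_rot": TCP orientation; "force": force on the tool from outside, world axes, zero at the start; "moment": the same for the moment, N m; "grip_width": finger opening in m.
Only numpy, scipy, OpenCV 4.12 (cv2) and the standard library are available. Lean on these libraries where they do the work, as an engineer would, in place of code of your own. Each camera call takes 0.05 s, during which the arm holds its last target. There are 200 camera calls.

## Working session

There is one attempt and no reset: what is moved stays moved. The work goes in short steps, Python scripts to look and compute and a tool call to move; the robot and the scene stay as the last step left them, time stands still between calls to the robot, and variables do not carry over. Pictures are saved under pics/ and viewed, about 8 in all and at most 12, crops included, and the job is handed in when it is done.

Besides the shell and the picture viewer there is one more tool, called after ">>>" as name(argument=value, ...), one argument or row to a line, values as JSON. send_rows: Moves the arm, as the interface text tells. Its arguments: {"type":"object","properties":{"steps":{"type":"array"},"gripper":{"type":"number"}},"required":["steps"]}

```bash
ls; mkdir -p pics; python3 - <<'E'
from plant import *
import cv2, numpy as np
s=read_state(); print({k:np.round(v,3).tolist() for k,v in s.items()})
ims=[]
for n in("side","top"):
    p,d=grab_frame(n); np.savez(f"pics/{n}0.npz",p=p,d=d); cv2.imwrite(f"pics/{n}0.png",p[:,:,::-1])
for n in("side","top","wrist"): print(n,camera_model(n))
E
```

```text
pics
{'time_s': 0.0, 'joints': [-1.294, 0.379, 1.735, 0.0, 1.029, -0.033], 'joint_velocities': [0.0, 0.001, -0.001, 0.0, -0.001, -0.0], 'tau': [0.002, -76.373, -43.438, 0.065, 0.042, -0.0], 'eef_pos': [0.213, -0.666, 0.21], 'eef_rot': [-1.628, 1.57, 1.823], 'force': [0.091, -0.512, -0.327], 'moment': [0.019, 0.027, 0.005], 'grip_width': 0.091}
side {'fx': 457.7893581190746, 'fy': 457.7893581190746, 'cx': 280.7827137372163, 'cy': 210.85709025399805, 'k1': -0.03599131878266025, 'origin': array([-0.05345813,  0.52982657,  0.63999693]), 'attitude': array([-2.28351847,  0.00503497, -1.8701869 ])}
top {'fx': 520.1946597535332, 'fy': 520.1946597535332, 'cx': 281.02253871332647, 'cy': 205.00217944757756, 'k1': -0.05464398480968341, 'origin': array([0.40107115, 0.32329763, 0.92856843]), 'attitude': array([-2.95197177,  0.02806733, -1.56410089])}
wrist {'fx': 294.6430052541115, 'fy': 294.6430052541115, 'cx': 278.8596111132694, 'cy': 215.89787654625397, 'k1': -0.03046868461167511, 'mount': array([[ 3.36085528e-04, -2.85123648e-01,  9.58490684e-01,
        -1.74027493e-01],
       [ 9.99999926e-01, -8.13689891e-05, -3.74845298e-04,
        -6.32135761e-04],
       [ 1.84868677e-04,  9.58490740e-01,  2.85123600e-01,
        -8.01903636e-02],
       [ 0.00000000e+00,  0.00000000e+00,  0.00000000e+00,
         1.00000000e+00]])}
```

View pics/side0.png

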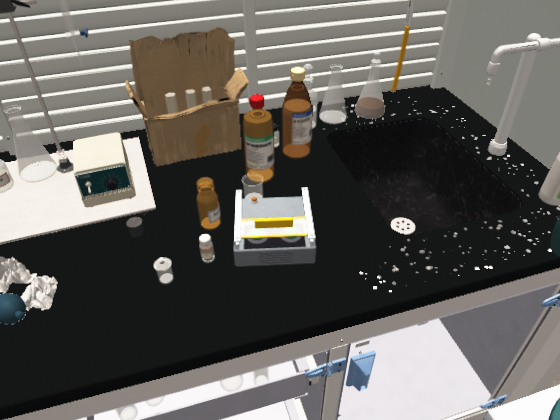

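View pics/top0.png

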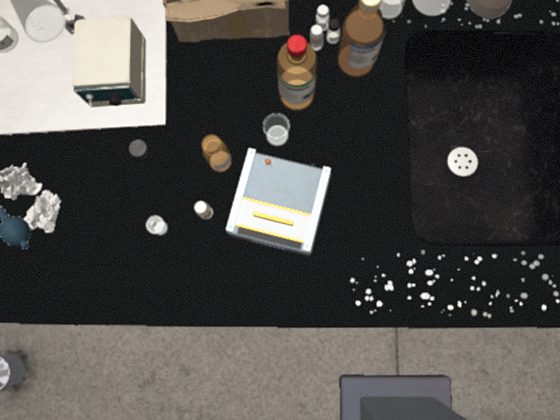

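The side view has the station at about (275,225), with the yellow bar at (274,223). In the top view the bar is at (273,218), and the station corners are near (249,150), (329,168), (312,252) and (228,235). The vial (203,210), jar (215,150) and beaker (277,130) are to its left and behind. No sash is obvious yet.

```bash
cat > h.py <<'E'
import numpy as np, cv2
from scipy.spatial.transform import Rotation as R
from plant import camera_model
def cam(n,st=None):
    c=camera_model(n)
    if n=="wrist":
        T=np.eye(4);T[:3,:3]=R.from_euler('xyz',st['eef_rot']).as_matrix();T[:3,3]=st['eef_pos'];T=T@c['mount']
    else:
        T=np.eye(4);T[:3,:3]=R.from_euler('xyz',c['attitude']).as_matrix();T[:3,3]=c['origin']
    K=np.array([[c['fx'],0,c['cx']],[0,c['fy'],c['cy']],[0,0,1]]);return K,np.array([c['k1'],0,0,0]),T
def rays(n,uv,st=None):
    K,D,T=cam(n,st)
    p=cv2.undistortPoints(np.array(uv,float).reshape(-1,1,2),K,D).reshape(-1,2)
    return T[:3,3],np.c_[p,np.ones(len(p))],T
def onplane(n,uv,z,st=None):
    o,d,T=rays(n,uv,st); d=d@T[:3,:3].T
    return o+d*((z-o[2])/d[:,2])[:,None]
def bydepth(n,uv,dep,st=None):
    o,d,T=rays(n,uv,st); return o+(d*np.array(dep)[:,None])@T[:3,:3].T
E
python3 - <<'E'
from h import *
np.set_printoptions(precision=4,suppress=True)
for n in("side","top"):
    f=np.load(f"pics/{n}0.npz");p,d=f['p'],f['d']
    hsv=cv2.cvtColor(p,cv2.COLOR_RGB2HSV)
    m=cv2.inRange(hsv,(22,150,120),(34,255,255)); 
    k,l,s,c=cv2.connectedComponentsWithStats(m)
    for i in range(1,k):
        if s[i,4]>15: 
            ys,xs=np.where(l==i); P=bydepth(n,np.c_[xs,ys],d[ys,xs])
            print(n,s[i],c[i],'depth med',np.median(P,0), 'plane.0885',onplane(n,[c[i]],.0885), 'rect', cv2.minAreaRect(np.c_[xs,ys].astype(np.float32)))
f=np.load("pics/top0.npz");d=f['d'];p=f['p']
uv=[(249,150),(329,168),(312,252),(228,235)]
print(onplane("top",uv,.073))
g=np.stack(np.meshgrid(np.arange(560),np.arange(420)),-1).reshape(-1,2)
for n in("top","side"):
    f=np.load(f"pics/{n}0.npz");P=bydepth(n,g,f['d'].ravel()).reshape(420,560,3)
    print(n,'heights>0.2 rows', np.unique(np.round(P[...,2][P[...,2]>.15],1),return_counts=True))
    for v in (range(0,420,40)): print(v,P[v,::80,:].round(2).tolist())
for n,u,z in(("vial",(203,207),.058),("jar",(211,145),.111),("beaker",(277,122),.056)): print(n,onplane("top",[u],z))
big=cv2.resize(p[110:270,180:350],None,fx=4,fy=4,interpolation=cv2.INTER_CUBIC)[:,:,::-1]
f=np.load("pics/side0.npz")['p'][160:280,180:340]
cv2.imwrite("pics/crop.png",big[:600,:800])
E
```

```text
side [242 217  63  11 370] [273.627  222.0162] depth med [0.5385 0.3643 0.0818] plane.0885 [[0.5317 0.3655 0.0885]] rect ((273.1733093261719, 222.33303833007812), (9.23261833190918, 62.03040313720703), 87.70938873291016)
side [241 234  67   4 113] [275.4071 235.6549] depth med [0.5159 0.366  0.0693] plane.0885 [[0.4971 0.3726 0.0885]] rect ((274.0096130371094, 235.73959350585938), (1.7186259031295776, 66.06716918945312), 87.70938873291016)
[[0.6611 0.404  0.073 ]
 [0.6292 0.2675 0.073 ]
 [0.4865 0.2969 0.073 ]
 [0.5143 0.4363 0.073 ]]
top heights>0.2 rows (array([0.2, 0.9]), array([2626,  935]))
0 [[1.0, 0.92, 0.02], [0.99, 0.75, 0.02], [0.99, 0.59, 0.02], [0.9, 0.42, 0.14], [0.99, 0.28, -0.0], [0.95, 0.13, 0.07], [0.97, -0.03, 0.03]]
40 [[0.89, 0.88, 0.06], [0.85, 0.7, 0.12], [0.9, 0.59, 0.02], [0.91, 0.43, -0.0], [0.89, 0.28, 0.03], [0.91, 0.12, 0.0], [0.92, -0.04, -0.03]]
80 [[0.82, 0.9, 0.02], [0.77, 0.69, 0.12], [0.82, 0.58, 0.02], [0.82, 0.43, 0.0], [0.82, 0.28, 0.0], [0.82, 0.13, -0.0], [0.9, -0.09, -0.18]]
120 [[0.74, 0.89, 0.02], [0.74, 0.73, 0.01], [0.74, 0.58, 0.02], [0.74
[... 2160 characters left out ...]
, -0.0], [0.45, -0.04, 0.0]]
280 [[0.61, 0.86, 0.02], [0.58, 0.72, 0.0], [0.53, 0.58, 0.01], [0.49, 0.44, 0.0], [0.45, 0.3, 0.0], [0.4, 0.17, 0.0], [0.36, 0.02, -0.0]]
320 [[0.5, 0.84, 0.03], [0.49, 0.72, -0.0], [0.45, 0.59, 0.0], [0.41, 0.46, 0.0], [0.37, 0.33, 0.0], [0.39, 0.15, -0.11], [0.59, -0.32, -0.57]]
360 [[0.44, 0.84, 0.0], [0.41, 0.72, -0.0], [0.37, 0.6, 0.0], [0.39, 0.47, -0.1], [0.46, 0.28, -0.3], [0.64, -0.1, -0.77], [0.53, -0.33, -0.71]]
400 [[0.37, 0.83, -0.0], [0.39, 0.75, -0.09], [0.52, 0.65, -0.39], [0.45, 0.48, -0.35], [0.44, 0.28, -0.44], [0.51, -0.04, -0.77], [0.43, -0.28, -0.77]]
vial [[0.5644 0.4825 0.058 ]]
jar [[0.6583 0.4633 0.111 ]]
beaker [[0.7176 0.357  0.056 ]]
```

```bash
python3 - <<'E'
from plant import *; import cv2,numpy as np
p,d=grab_frame("wrist"); cv2.imwrite("pics/w0.png",p[:,:,::-1]); np.savez("pics/w0.npz",p=p,d=d)
E
```

```text
(no output)
```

View pics/crop.png

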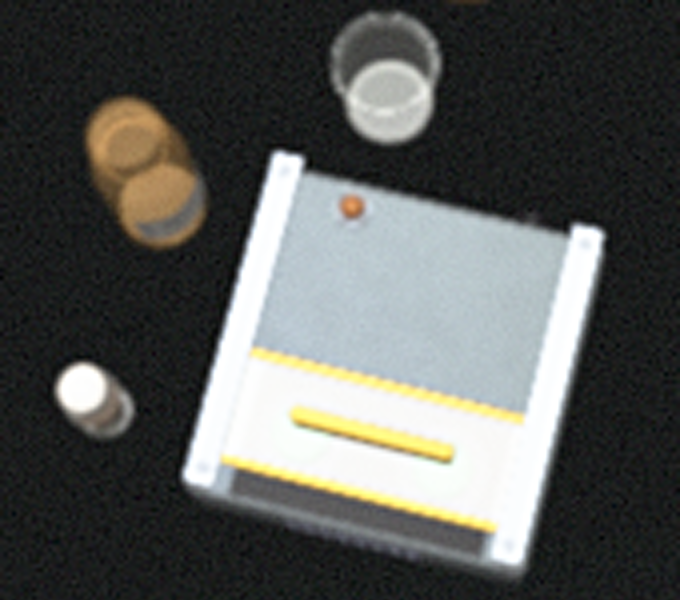

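The crop shows the clear cover with the bar from (293,415) to (452,455) and the panel's amber lamp at (352,205). The rails sit on the left and right, and the depth reads heights consistently. Next I'll look for the sash.

```bash
python3 - <<'E'
from h import *
a=cv2.imread("pics/w0.png"); b=cv2.imread("pics/top0.png")
s=cv2.imread("pics/side0.png")
t=np.clip(cv2.resize(b,(0,0),fx=.7,fy=.7).astype(float)*3,0,255).astype(np.uint8)
q=np.clip(cv2.resize(s,(0,0),fx=.7,fy=.7).astype(float)*3,0,255).astype(np.uint8)
w=cv2.resize(a,(0,0),fx=.7,fy=.7)
z=[cv2.resize((np.load(f"pics/{n}0.npz")['d']==0).astype(np.uint8)*255,(0,0),fx=.35,fy=.35) for n in("top","side")]
z=cv2.cvtColor(np.hstack(z),cv2.COLOR_GRAY2BGR); zz=np.zeros_like(w); zz[:z.shape[0],:z.shape[1]]=z
cv2.imwrite("pics/mix.png",np.vstack([np.hstack([w,zz]),np.hstack([t,q])]))
f=np.load("pics/w0.npz");print(np.round(f['d'][::70,::80],2))
E
```

```text
[[0.23 0.28 0.42 0.89 1.11 1.11 1.11]
 [1.19 1.19 1.19 1.19 1.19 1.19 1.19]
 [0.57 0.81 1.27 1.27 1.27 1.27 1.27]
 [0.61 1.36 1.36 1.36 0.   1.35 1.36]
 [1.46 0.08 0.13 1.46 1.46 0.13 0.08]
 [0.06 0.08 0.12 1.58 0.08 0.08 0.08]]
```

View pics/mix.png

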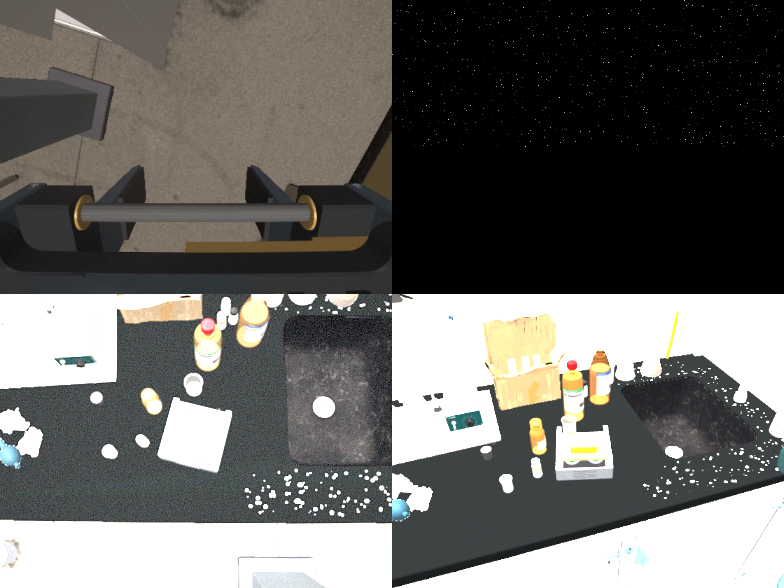

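```bash
python3 - <<'E'
from h import *; from plant import *
np.set_printoptions(precision=3,suppress=True)
s=read_state();print(R.from_euler('xyz',s['eef_rot']).as_matrix(),s['time_s'])
E
```

```text
[[-0.     0.305 -0.952]
 [ 0.001 -0.952 -0.305]
 [-1.    -0.001 -0.   ]] 0.15
```

>>> send_rows(
  steps=[
    {"offset":[0,0,0],"rotation":[0,1,0]},
    {"offset":[0,0,0],"rotation":[0,1,0]},
    {"offset":[0,0,0],"rotation":[0,1,0]},
    {"offset":[0,0,0],"rotation":[0,1,0]},
    {"offset":[0,0,0],"rotation":[0,1,0]},
    {"offset":[0,0,0],"rotation":[0,1,0]},
    {"offset":[0,0,0],"rotation":[0,1,0]},
    {"offset":[0,0,0],"rotation":[0,1,0]},
    {"offset":[0,0,0],"rotation":[0,1,0]},
    {"offset":[0,0,0],"rotation":[0,1,0]},
  ],
)

```text
time_s: 1.15
eef_pos: [0.2131, -0.6669, 0.2108]
eef_rot: [3.141, 0.519, 0.309]
force: [0.4, 0.0, -0.5]
grip_width: 0.091
```

```bash
python3 - <<'E'
from h import *; from plant import *
np.set_printoptions(precision=3,suppress=True)
s=read_state();p,d=grab_frame("wrist");cv2.imwrite("pics/w1.png",p[:,:,::-1]); np.savez("pics/w1.npz",p=p,d=d,**s)
print(R.from_euler('xyz',s['eef_rot']).as_matrix(),s['time_s'],s['joints'],s['eef_pos']);print(cam("wrist",s)[2])
E
```

```text
[[ 0.827  0.304 -0.473]
 [ 0.264 -0.953 -0.152]
 [-0.496  0.001 -0.868]] 1.15 [-1.618  0.598  1.689  0.957  1.473 -0.781] [ 0.213 -0.667  0.211]
[[ 0.304 -0.689  0.658  0.107]
 [-0.953 -0.22   0.21  -0.7  ]
 [ 0.    -0.691 -0.723  0.367]
 [ 0.     0.     0.     1.   ]]
```

View pics/w1.png

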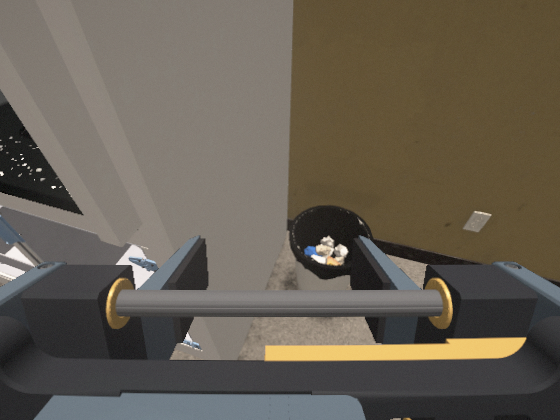

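The grey pillar and side wall (columns 100-290) stand at the counter's right end, and the open hood is to their left. I'll get the positions from depth.

```bash
python3 - <<'E'
from h import *
np.set_printoptions(precision=2,suppress=True)
f=np.load("pics/w1.npz");s={k:f[k] for k in('eef_rot','eef_pos')}
for v in (5,60,120,180,220):
    u=np.arange(5,300,24);P=bydepth("wrist",np.c_[u,0*u+v],f['d'][v,u],s);print(v);print(np.c_[u,P].T)
E
```

```text
5
[[  5.    29.    53.    77.   101.   125.   149.   173.   197.   221.
  245.   269.   293.  ]
 [  0.32   0.34   0.35   0.36   0.39   0.42   0.48   0.53   0.59   0.68
    0.78   0.93   1.2 ]
 [ -0.39  -0.39  -0.4   -0.42  -0.42  -0.42  -0.41  -0.41  -0.41  -0.41
   -0.41  -0.41  -0.4 ]
 [  0.32   0.31   0.31   0.31   0.31   0.3    0.29   0.28   0.27   0.25
    0.23   0.21   0.16]]
60
[[  5.    29.    53.    77.   101.   125.   149.   173.   197.   221.
  245.   269.   293.  ]
 [  0.29   0.31   0.33   0.35   0.36   0.4    0.45   0.5    0.57   0.65
    0.76   0.93   1.2 ]
 [ -0.39  -0.39  -0.39  -0.4   -0.42  -0.42  -0.41  -0.41  -0.41  -0.41
   -0.41  -0.41  -0.4 ]
 [  0.28   0.28   0.27   0.26   0.26   0.25   0.23   0.22   0.19   0.17
    0.13   0.08  -0.01]]
120
[[  5.    29.    53.    77.   101.   125.   149.   173.   197.   221.
  245.   269.   293.  ]
 [  0.55   0.29   0.3    0.33   0.35   0.36   0.4    0.46   0.53   0.61
    0.73   0.92   1.2 ]
 [  0.2   -0.37  -0.39  -0.39  -0.4   -0.42  -0.42  -0.41  -0.41  -0.41
   -0.41  -0.41  -0.41]
 [ -0.     0.22   0.22   0.21   0.2    0.19   0.17   0.14   0.1    0.06
   -0.    -0.09  -0.24]]
180
[[  5.    29.    53.    77.   101.   125.   149.   173.   197.   221.
  245.   269.   293.  ]
 [  0.37   0.38   0.4    0.29   0.32   0.35   0.36   0.41   0.48   0.58
    0.7    0.9    1.2 ]
 [ -0.04  -0.09  -0.13  -0.38  -0.39  -0.39  -0.42  -0.42  -0.41  -0.41
   -0.41  -0.41  -0.42]
 [  0.    -0.    -0.     0.14   0.13   0.1    0.1    0.06  -0.    -0.07
   -0.17  -0.33  -0.56]]
220
[[  5.    29.    53.    77.   101.   125.   149.   173.   197.   221.
  245.   269.   293.  ]
 [  0.39   0.47   0.39   0.39   0.29   0.32   0.35   0.38   0.45   0.54
    0.67   0.89   0.93]
 [  0.19   0.27  -0.03  -0.13  -0.38  -0.39  -0.4   -0.42  -0.41  -0.41
   -0.41  -0.41  -0.5 ]
 [ -0.22  -0.32  -0.15  -0.11   0.07   0.05   0.02  -0.    -0.08  -0.18
   -0.31  -0.53  -0.55]]
```

```bash
cat > kin.py <<'E'
from h import *
from scipy.optimize import least_squares
def ax(a,t): return R.from_rotvec(np.array(a)*t).as_matrix()
X,Y,Z=np.eye(3)
def fk(q,p,full=False):
    a1,d1,L2,e,L3,T=p
    A=ax(Z,q[0]);o=A@[a1,0,d1];pts=[o]
    A=A@ax(Y,q[1]);o=o+A@[0,0,L2];pts.append(o)
    A=A@ax(Y,q[2]);o=o+A@[e,0,L3];pts.append(o)
    A=A@ax(Z,q[3])@ax(Y,q[4])@ax(Z,q[5]);o=o+A@[0,0,T];pts.append(o)
    return (A,pts) if full else o
E
python3 - <<'E'
from kin import *
np.set_printoptions(precision=3,suppress=True)
D=[([-1.294,.379,1.735,0,1.029,-.033],[.213,-.666,.21],[-1.628,1.57,1.823]),([-1.618,.598,1.689,.957,1.473,-.781],[.213,-.667,.211],[3.141,.519,.309])]
for q,p,r in D:
    A,_=fk(q,[0]*6,True);M=R.from_euler('xyz',r).as_matrix();print(A);print(M)
E
```

```text
[[-0.305  0.952 -0.   ]
 [ 0.952  0.305  0.001]
 [ 0.001  0.    -1.   ]]
[[-0.     0.304 -0.953]
 [ 0.001 -0.953 -0.304]
 [-1.    -0.001 -0.   ]]
[[-0.304  0.473  0.827]
 [ 0.953  0.151  0.264]
 [-0.     0.868 -0.496]]
[[ 0.827  0.304 -0.472]
 [ 0.264 -0.953 -0.151]
 [-0.496  0.001 -0.868]]
```

```bash
python3 - <<'E'
from kin import *
np.set_printoptions(precision=3,suppress=True)
f=np.load("pics/w1.npz")
D=[([-1.294,.379,1.7345,0,1.0285,-.033],[.213,-.6665,.2105]),(f['joints'],f['eef_pos'])]
x0=[0,.35,.6,0,.6,.3]
for w in (1e-3,):
    r=least_squares(lambda p:np.concatenate([fk(q,p)-t for q,t in D]+[(np.array(p)-x0)*w]),x0);print(r.x,[fk(q,r.x)-t for q,t in D])
E
```

```text
[-0.073  0.3    0.598  0.011  0.65   0.301] [array([-0.022, -0.006, -0.   ]), array([-0.,  0.,  0.])]
```

>>> send_rows(
  steps=[
    {"offset":[0,-0.33,0],"rotation":[0,-1,0]},
    {"offset":[0,-0.33,0],"rotation":[0,-1,0]},
    {"offset":[0,-0.33,0],"rotation":[0,-1,0]},
    {"offset":[0,-0.33,0],"rotation":[0,-1,0]},
    {"offset":[0,-0.33,0],"rotation":[0,-1,0]},
  ],
)

```text
time_s: 1.7
eef_pos: [0.1877, -0.5879, 0.2112]
eef_rot: [3.138, 1.053, 0.306]
force: [0.1, -0.5, 0.3]
grip_width: 0.0915
```

```bash
python3 - <<'E'
from plant import *; import json
s=read_state(); open("q.txt","a").write(json.dumps([s['joints'].tolist(),s['eef_pos'].tolist()])+"\n");print(s['joints'])
E
```

```text
[-1.5133603   0.31630274  1.89488261  0.55701759  1.13544237 -0.54494212]
```

>>> send_rows(
  steps=[
    {"offset":[0,-0.33,0],"rotation":[0,-1,0]},
    {"offset":[0,-0.33,0],"rotation":[0,-1,0]},
    {"offset":[0,-0.33,0],"rotation":[0,-1,0]},
    {"offset":[0,-0.33,0],"rotation":[0,-1,0]},
    {"offset":[0,-0.33,0],"rotation":[0,-1,0]},
  ],
)

```text
time_s: 2.2
eef_pos: [0.1629, -0.5096, 0.2117]
eef_rot: [0.614, 1.564, -2.217]
force: [-0.3, 0.1, 0.1]
grip_width: 0.091
```

```bash
python3 - <<'E'
from plant import *; import json
from kin import *
np.set_printoptions(precision=4,suppress=True)
s=read_state(); open("q.txt","a").write(json.dumps([s['joints'].tolist(),s['eef_pos'].tolist()])+"\n")
f=np.load("pics/w1.npz")
D=[([-1.294,.379,1.7345,0,1.0285,-.033],[.213,-.6665,.2105]),(f['joints'],f['eef_pos'])]+[json.loads(l) for l in open("q.txt")]
def fk2(q,p): 
    return fk(q,p[:6])+ax(Z,q[0])@[0,p[6],0]
x0=[0,.35,.6,0,.6,.3,0]
r=least_squares(lambda p:np.concatenate([fk2(q,p)-t for q,t in D]+[(np.array(p)-x0)*1e-4]),x0);print(r.x);print(np.array([fk2(q,r.x)-t for q,t in D]))
print(s)
E
```

```text
[-0.0009  0.3173  0.5508  0.04    0.604   0.2723  0.0231]
[[ 0.0003  0.0001  0.    ]
 [ 0.     -0.      0.    ]
 [-0.0001  0.     -0.    ]
 [-0.0002 -0.0001 -0.    ]]
{'time_s': 2.2, 'joints': array([-1.3023,  0.1157,  2.0687, -0.0064,  0.9532, -0.0379]), 'joint_velocities': array([ 0.5051, -0.2977,  0.3221, -1.2598, -0.1384,  1.2249]), 'tau': array([ -7.8592, -48.4234, -43.0961,   2.75  ,   0.0919,  -2.7343]), 'eef_pos': array([ 0.1629, -0.5096,  0.2117]), 'eef_rot': array([ 0.6143,  1.5642, -2.2171]), 'force': array([-0.3465,  0.1172,  0.0597]), 'moment': array([ 0.0332, -0.013 ,  0.0118]), 'grip_width': 0.09102724454290223}
```

```bash
cat >> kin.py <<'E'
P=[-.0009,.3173,.5508,.04,.604,.2723]; B=.0231
LO=np.array([-2.77,-.74,0,-1.06,.31,-3.08]);HI=np.array([2.77,2.19,2.66,4.2,2.87,3.08])
def pose(q):
    A,p=fk(q,P,True);o=ax(Z,q[0])@[0,B,0];return np.c_[A[:,2],-A[:,0],-A[:,1]],[a+o for a in p]
def ik(pos,M,q0):
    def f(q):
        m,p=pose(q);return np.r_[(p[-1]-pos)*3,(m-M).ravel()]
    r=least_squares(f,np.clip(q0,LO+.01,HI-.01),bounds=(LO,HI));return r.x,np.abs(r.fun).max()
def frame(x,y): 
    x=np.array(x,float);x/=np.linalg.norm(x);y=np.array(y,float);y-=x*(x@y);y/=np.linalg.norm(y);return np.c_[x,y,np.cross(x,y)]
def rep(n,pos,M,q0):
    q,e=ik(pos,M,q0);_,p=pose(q);el,wr=p[1],p[2];fe=el+pose_e(q)
    t=(.33-fe[0])/(wr[0]-fe[0]);print(n,'q',q.round(2),'err',round(e,4),'elbow',fe.round(2),'wrist',wr.round(2),'z@x.33',(fe+(wr-fe)*t).round(2));return q
def pose_e(q): return ax(Z,q[0])@ax(Y,q[1])@ax(Y,q[2])@[.04,0,0]
E
python3 - <<'E'
from kin import *
q0=[-1.3,.116,2.069,0,.953,-.038]
D=[0,0,-1]
rep('look',[.163,-.51,.21],frame([.4,.917,0],[.917,-.4,0]),q0)
for n,y in(('A',[.227,.974,0]),('B',[-.227,-.974,0])):
    q=rep('passB',[.15,-.41,.25],frame(D,[0,-1 if n=='B' else 1,0]),[-1.2,0,2.3,0,.8,2.8 if n=='A' else .3])
    for s6 in(-2.4,-.7,.7,2.4): rep(n+'key',[.53,.365,.075],frame(D,y),[.6,.4,1.8,0,1,s6])
E
```

```text
look q [-1.53  0.81  1.62  0.57  2.19 -1.21] err 0.0 elbow [ 0.04 -0.37  0.67] wrist [ 0.05 -0.76  0.21] z@x.33 [ 0.33 -7.52 -7.72]
passB q [-1.46 -0.13  2.25  0.14  1.01  3.08] err 0.1467 elbow [0.01 0.09 0.83] wrist [ 0.07 -0.42  0.51] z@x.33 [ 0.33 -2.83 -0.98]
Akey q [ 0.57  0.47  1.9  -0.    0.77 -0.77] err 0.0 elbow [0.17 0.14 0.78] wrist [0.53 0.36 0.35] z@x.33 [0.33 0.24 0.59]
Akey q [ 0.57  0.47  1.9  -0.    0.77 -0.77] err 0.0 elbow [0.17 0.14 0.78] wrist [0.53 0.37 0.35] z@x.33 [0.33 0.24 0.59]
Akey q [ 0.57  0.47  1.9   0.    0.77 -0.77] err 0.0 elbow [0.17 0.14 0.78] wrist [0.53 0.36 0.35] z@x.33 [0.33 0.24 0.59]
Akey q [0.43 0.59 2.28 2.28 0.31 3.08] err 0.4477 elbow [0.23 0.13 0.77] wrist [0.38 0.2  0.18] z@x.33 [0.33 0.18 0.38]
passB q [-1.27 -0.11  2.22  0.    1.04  0.3 ] err 0.0 elbow [-0.    0.09  0.83] wrist [ 0.15 -0.41  0.52] z@x.33 [ 0.33 -1.    0.16]
Bkey q [ 0.75  0.49  2.07 -0.61  0.47 -3.08] err 0.3138 elbow [0.15 0.17 0.78] wrist [0.39 0.4  0.28] z@x.33 [0.33 0.34 0.41]
Bkey q [ 0.57  0.47  1.9  -0.    0.77  2.37] err 0.0 elbow [0.17 0.14 0.78] wrist [0.53 0.36 0.35] z@x.33 [0.33 0.24 0.59]
Bkey q [0.57 0.47 1.9  0.   0.77 2.37] err 0.0 elbow [0.17 0.14 0.78] wrist [0.53 0.36 0.35] z@x.33 [0.33 0.24 0.59]
Bkey q [ 0.57  0.47  1.9  -0.    0.77  2.37] err 0.0 elbow [0.17 0.14 0.78] wrist [0.53 0.37 0.35] z@x.33 [0.33 0.24 0.59]
```

```bash
python3 - <<'E'
from kin import *; from plant import *
s=read_state();M=R.from_euler('xyz',s['eef_rot']).as_matrix()
v=R.from_matrix(M.T@frame([.4,.917,0],[.917,-.4,0])).as_rotvec(degrees=True);print(v,v/6/18)
E
```

```text
[-37.98518363  84.43311986 -38.10020532] [-0.35171466  0.78178815 -0.35277968]
```

>>> send_rows(
  steps=[
    {"offset":[0,0,0],"rotation":[-0.42,0.94,-0.42]},
    {"offset":[0,0,0],"rotation":[-0.42,0.94,-0.42]},
    {"offset":[0,0,0],"rotation":[-0.42,0.94,-0.42]},
    {"offset":[0,0,0],"rotation":[-0.42,0.94,-0.42]},
    {"offset":[0,0,0],"rotation":[-0.42,0.94,-0.42]},
    {"offset":[0,0,0],"rotation":[-0.42,0.94,-0.42]},
    {"offset":[0,0,0],"rotation":[-0.42,0.94,-0.42]},
    {"offset":[0,0,0],"rotation":[-0.42,0.94,-0.42]},
    {"offset":[0,0,0],"rotation":[-0.42,0.94,-0.42]},
    {"offset":[0,0,0],"rotation":[-0.42,0.94,-0.42]},
  ],
)

```text
time_s: 3.2
eef_pos: [0.1628, -0.5099, 0.2108]
eef_rot: [-2.966, 0.501, 0.975]
force: [-0.0, 0.5, 0.3]
grip_width: 0.0914
```

>>> send_rows(
  steps=[
    {"offset":[0,0,0],"rotation":[-0.42,0.94,-0.42]},
    {"offset":[0,0,0],"rotation":[-0.42,0.94,-0.42]},
    {"offset":[0,0,0],"rotation":[-0.42,0.94,-0.42]},
    {"offset":[0,0,0],"rotation":[-0.42,0.94,-0.42]},
    {"offset":[0,0,0],"rotation":[-0.42,0.94,-0.42]},
  ],
)

```text
time_s: 3.7
eef_pos: [0.163, -0.5097, 0.2105]
eef_rot: [3.138, -0.009, 1.156]
force: [0.2, 1.3, 0.2]
grip_width: 0.0913
```

```bash
python3 - <<'E'
from h import *; from plant import *
np.set_printoptions(precision=3,suppress=True)
s=read_state();p,d=grab_frame("wrist");cv2.imwrite("pics/w2.png",p[:,:,::-1]); np.savez("pics/w2.npz",p=p,d=d,**s)
print(R.from_euler('xyz',s['eef_rot']).as_matrix(),s['time_s'],s['joints'],s['eef_pos']);print(cam("wrist",s)[2])
E
```

```text
[[ 0.403  0.915  0.007]
 [ 0.915 -0.403  0.007]
 [ 0.009  0.004 -1.   ]] 3.7 [-1.531  0.816  1.623  0.574  2.199 -1.216] [ 0.163 -0.51   0.21 ]
[[ 0.915 -0.109  0.388  0.092]
 [-0.403 -0.253  0.879 -0.669]
 [ 0.003 -0.961 -0.276  0.29 ]
 [ 0.     0.     0.     1.   ]]
```

View pics/w2.png

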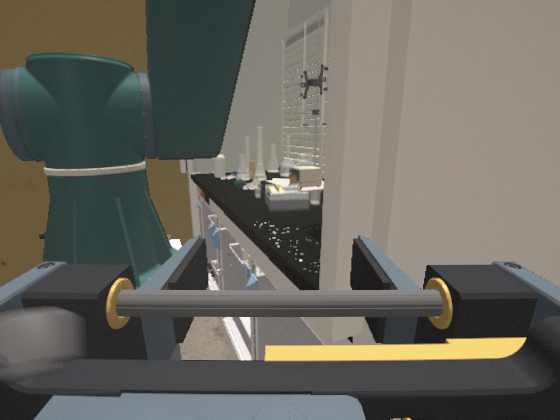

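The arm base is on the left, the pillar occupies columns 325-410, and the hood interior with the station (at about (287,195)) lies between. I'll enlarge that gap to find the sash edge.

```bash
python3 - <<'E'
from h import *
f=np.load("pics/w2.npz");p=f['p'][0:215,180:335,::-1]
b=cv2.resize(p,None,fx=2.6,fy=2.6,interpolation=cv2.INTER_CUBIC)
c=cv2.createCLAHE(6,(6,6));l=cv2.cvtColor(b,cv2.COLOR_BGR2LAB);l[...,0]=c.apply(l[...,0])
cv2.imwrite("pics/w2c.png",np.hstack([b,cv2.cvtColor(l,cv2.COLOR_LAB2BGR)])[:600,:810][:, :800])
s={k:f[k] for k in('eef_rot','eef_pos')}
np.set_printoptions(precision=2,suppress=True)
for v in (3,30,60,100,140):
    u=np.arange(225,345,8);P=bydepth("wrist",np.c_[u,0*u+v],f['d'][v,u],s);print(v);print(np.c_[u,P].T)
E
```

```text
3
[[225.   233.   241.   249.   257.   265.   273.   281.   289.   297.
  305.   313.   321.   329.   337.  ]
 [  0.2    0.21   0.22   0.23   0.88   0.94   1.     1.06   1.11   1.12
    1.12   1.13   1.12   1.12   0.29]
 [ -0.25  -0.25  -0.25  -0.25   1.5    1.49   1.5    1.49   1.48   1.36
    1.26   1.16   1.05   0.96  -0.36]
 [  0.45   0.45   0.45   0.45   1.14   1.15   1.16   1.16   1.17   1.13
    1.1    1.06   1.03   1.     0.42]]
30
[[225.   233.   241.   249.   257.   265.   273.   281.   289.   297.
  305.   313.   321.   329.   337.  ]
 [  0.21   0.22   0.23   0.82   0.88   0.94   1.     1.06   1.12   1.04
    0.91   1.08   1.06   1.12   0.29]
 [ -0.22  -0.22  -0.22   1.5    1.5    1.49   1.5    1.5    1.48   1.2
    0.85   1.06   0.94   0.95  -0.37]
 [  0.42   0.43   0.43   0.97   0.98   0.98   0.99   1.     1.     0.91
    0.8    0.88   0.84   0.85   0.4 ]]
60
[[225.   233.   241.   249.   257.   265.   273.   281.   289.   297.
  305.   313.   321.   329.   337.  ]
 [  0.21   0.23   0.24   0.81   0.87   0.94   1.     1.05   1.06   1.06
    0.91   1.06   1.07   0.29   0.2
[... 409 characters left out ...]
   1.05   1.06   0.9    0.29   0.29]
 [ -0.13   1.5    1.5    1.5    1.5    1.51   1.49   1.45   1.37   1.21
    1.1    1.     0.65  -0.36  -0.37]
 [  0.34   0.51   0.51   0.51   0.51   0.52   0.52   0.52   0.51   0.49
    0.49   0.48   0.44   0.33   0.32]]
140
[[225.   233.   241.   249.   257.   265.   273.   281.   289.   297.
  305.   313.   321.   329.   337.  ]
 [  0.62   0.68   0.74   0.8    0.83   0.93   1.     1.05   0.96   1.07
    1.07   1.07   1.04   0.29   0.29]
 [  1.49   1.49   1.5    1.5    1.39   1.5    1.49   1.46   1.13   1.24
    1.12   1.     0.87  -0.36  -0.38]
 [  0.23   0.23   0.23   0.23   0.23   0.23   0.23   0.23   0.24   0.23
    0.24   0.24   0.24   0.28   0.28]]
```

View pics/w2c.png

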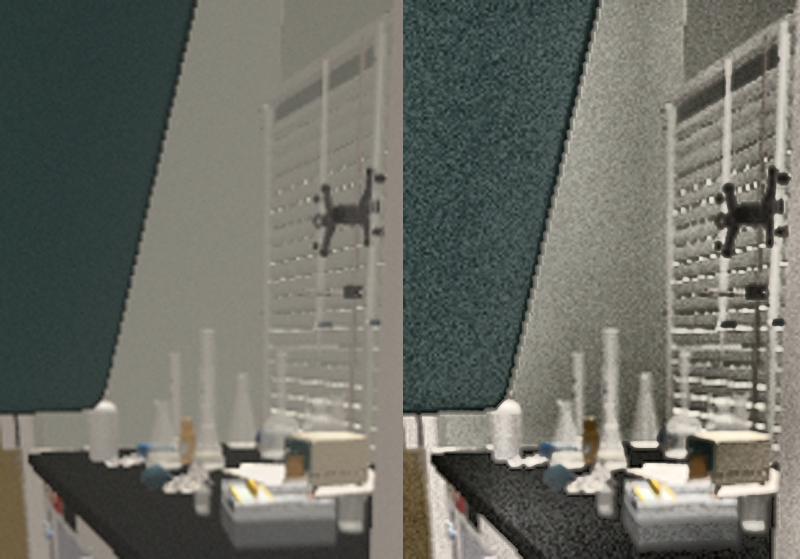

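No edge shows up to about z = 0.54 in the sash plane, so I'll tilt up once more to find the bottom of the glass.

>>> send_rows(
  steps=[
    {"offset":[0,0,0],"rotation":[0,1,0]},
    {"offset":[0,0,0],"rotation":[0,1,0]},
    {"offset":[0,0,0],"rotation":[0,1,0]},
    {"offset":[0,0,0],"rotation":[0,1,0]},
    {"offset":[0,0,0],"rotation":[0,1,0]},
  ],
)

```text
time_s: 4.25
eef_pos: [0.1633, -0.5094, 0.2108]
eef_rot: [3.14, -0.531, 1.155]
force: [-0.1, 0.2, 0.7]
grip_width: 0.0916
```

```bash
python3 - <<'E'
from h import *; from plant import *
np.set_printoptions(precision=3,suppress=True)
s=read_state();p,d=grab_frame("wrist"); np.savez("pics/w3.npz",p=p,d=d,**s)
print(s['time_s'],s['joints']);print(cam("wrist",s)[2])
b=p[:,:,::-1].copy()
c=cv2.createCLAHE(4,(6,6));l=cv2.cvtColor(b,cv2.COLOR_BGR2LAB);l[...,0]=c.apply(l[...,0])
cv2.imwrite("pics/w3.png",cv2.resize(np.hstack([b[:,150:430],cv2.cvtColor(l,cv2.COLOR_LAB2BGR)[:,150:430]]),None,fx=1.42,fy=1.42))
E
```

```text
4.25 [-1.508  0.996  1.625  0.766  2.532 -1.161]
[[ 0.915  0.097  0.393  0.086]
 [-0.405  0.219  0.888 -0.683]
 [ 0.    -0.971  0.24   0.192]
 [ 0.     0.     0.     1.   ]]
```

View pics/w3.png

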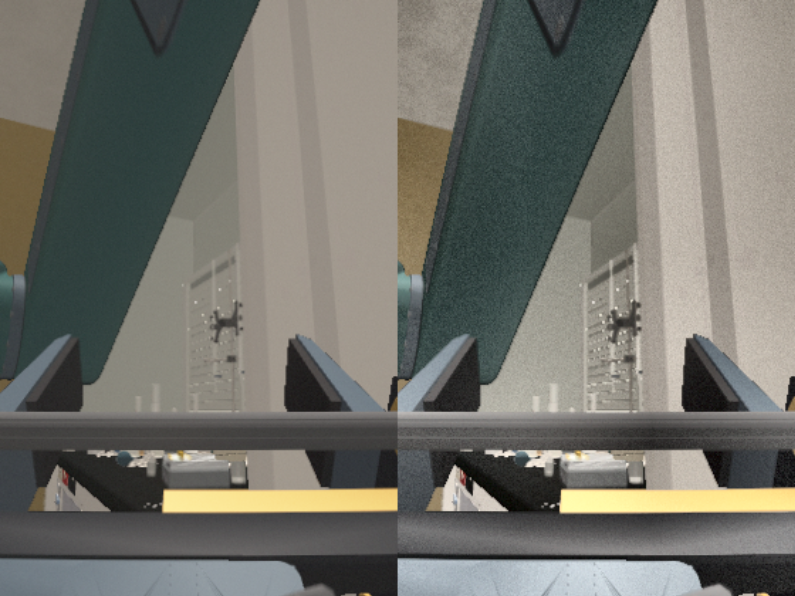

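The hood interior and ceiling show at (190,215), and there's no sash edge in the visible strip up to z ≈ 0.6. I'll assume the glass may sit just above that at x ≈ 0.3, and keep the forearm low by leaning the tool forward.

```bash
python3 - <<'E'
from kin import *
xs=np.array([.974,-.227,0])
K=np.array([.535,.365,.078])
for n,y in(('A',[.227,.974,0]),('B',[-.227,-.974,0])):
  for th in(0,15,25,35,45):
    t=np.radians(th);x=xs*np.sin(t)+np.array([0,0,-np.cos(t)])
    best=None
    for q0 in([.6,.4,2,0,.6,-.7],[.6,.4,2,0,.6,2.4],[.6,.2,2.3,.3,.4,-.7],[.6,.2,2.3,-.3,.5,2.4],[.6,.2,2.3,.8,.5,1.5],[.4,.2,2.3,-.8,.5,-.2]):
        q,e=ik(K,frame(x,y),q0)
        if best is None or e<best[1]: best=(q,e)
    q,e=best;_,p=pose(q);el=p[1]+pose_e(q);wr=p[2]
    f=lambda X:(el+(wr-el)*(X-el[0])/(wr[0]-el[0]))[2].round(2)
    print(n,th,'err',round(e,3),q.round(2),'el',el.round(2),'wr',wr.round(2),'forearm z @.28,.33,.37',f(.28),f(.33),f(.37))
E
```

```text
A 0 err 0.0 [ 0.56  0.47  1.89  0.    0.78 -0.78] el [0.18 0.14 0.78] wr [0.53 0.37 0.35] forearm z @.28,.33,.37 0.65 0.59 0.55
A 15 err 0.0 [ 0.65  0.43  1.98 -0.36  0.59 -0.41] el [0.14 0.14 0.79] wr [0.47 0.38 0.34] forearm z @.28,.33,.37 0.6 0.53 0.48
A 25 err 0.0 [ 0.71  0.43  2.04 -0.74  0.53 -0.02] el [0.13 0.14 0.79] wr [0.42 0.39 0.32] forearm z @.28,.33,.37 0.56 0.48 0.41
A 35 err 0.02 [ 0.76  0.43  2.06 -1.06  0.57  0.32] el [0.13 0.15 0.79] wr [0.39 0.4  0.31] forearm z @.28,.33,.37 0.51 0.42 0.35
A 45 err 0.114 [ 0.82  0.43  2.03 -1.06  0.69  0.35] el [0.12 0.16 0.79] wr [0.38 0.44 0.33] forearm z @.28,.33,.37 0.5 0.41 0.34
B 0 err 0.0 [0.56 0.47 1.89 0.   0.78 2.36] el [0.18 0.14 0.78] wr [0.53 0.36 0.35] forearm z @.28,.33,.37 0.65 0.59 0.55
B 15 err 0.0 [ 0.65  0.43  1.98 -0.36  0.59  2.74] el [0.14 0.14 0.79] wr [0.47 0.38 0.34] forearm z @.28,.33,.37 0.6 0.53 0.48
B 25 err 0.01 [ 0.7   0.42  2.03 -0.7   0.53  3.08] el [0.13 0.14 0.79] wr [0.43 0.39 0.33] forearm z @.28,.33,.37 0.56 0.48 0.42
B 35 err 0.107 [ 0.69  0.39  2.03 -0.78  0.55  3.08] el [0.12 0.13 0.8 ] wr [0.43 0.39 0.35] forearm z @.28,.33,.37 0.57 0.5 0.44
B 45 err 0.16 [ 0.71  0.52  2.23  4.2   0.6  -1.87] el [0.16 0.17 0.78] wr [0.34 0.32 0.22] forearm z @.28,.33,.37 0.41 0.25 0.12
```

```bash
cat > sim.py <<'E'
from kin import *; import json
G=np.array([[.019,a*.059,b*.016] for a in(1,-1) for b in(1,-1)]+[[c,a*.089,b*.038] for a in(1,-1) for b in(1,-1) for c in(-.06,-.13,-.2)]+[[c,a*.04,-.11] for a in(1,-1) for c in(-.15,-.2)])
def run(q,M,p,rows,verb=True):
    mv=np.zeros(6);qs=[]
    for i,(o,r) in enumerate(rows):
        p=p+M@(np.array(o)*.05);M=M@R.from_rotvec(np.array(r)*6,degrees=True).as_matrix()
        qn,e=ik(p,M,q);mv=np.maximum(mv,np.abs(qn-q)/.1/np.array([1.89,1.89,2.39,3.14,3.14,3.14]));
        m,P_=pose(qn);g=p+G@M.T;el=P_[1]+pose_e(qn);arm=np.array([el+(P_[2]-el)*k for k in np.linspace(0,1,30)])
        al=np.vstack([g,arm]);rad=np.r_[np.zeros(len(g)),np.full(30,.08)]
        d=np.max(np.c_[.28-al[:,0],al[:,1]+.34],1)-rad
        b=(al[:,0]>.26)&(al[:,0]<.4)
        if verb and(i%3==2 or i==len(rows)-1 or e>.004):print(i,'p',p.round(3),'q',qn.round(2),'e%.3f'%e,'pillar %.3f'%d.min(),'sash top %.2f'%((al[:,2]+rad)[b].max() if b.any() else 0),'gz %.2f'%g[:,2].min(),'rmin %.2f'%np.linalg.norm(g[:,:2],axis=1).min())
        q=qn
    print('vel frac',mv.round(2));return q,M,p
def cur():
    from plant import read_state
    s=read_state();return s['joints'],R.from_euler('xyz',s['eef_rot']).as_matrix(),s['eef_pos']
def todo(M,p,M2,p2,n):
    "n equal rows from (M,p) to (M2,p2): constant tool twist approximation"
    rv=R.from_matrix(M.T@M2).as_rotvec(degrees=True);out=[];Mi,pi=M,p
    for k in range(n):
        t=np.array(p)+(np.array(p2)-p)*(k+1)/n;o=Mi.T@(t-pi)/.05
        o=o.round(2);r=(rv/n/6).round(2);out.append((o,r));pi=pi+Mi@(o*.05);Mi=Mi@R.from_rotvec(r*6,degrees=True).as_matrix()
    return out
def show(rows): print(json.dumps([{"offset":list(map(float,o)),"rotation":list(map(float,r))} for o,r in rows]))
E
python3 - <<'E'
from sim import *
q,M,p=cur()
f=-1.3;r=.33
M1=frame([0,0,-1],[np.cos(f),np.sin(f),0]);rv=R.from_matrix(M.T@M1).as_rotvec(degrees=True);print(rv)
rows=todo(M,p,M1,[r*np.cos(f),r*np.sin(f),.16],22);show(rows)
q,M,p=run(q,M,p,rows)
rows=[([0,-.036,-.69],[-1,0,0])]*18
q,M,p=run(q,M,p,rows);print(M)
E
```

```text
[  29.84672442 -111.67303271   52.89839661]
[{"offset": [0.09, -0.13, 0.11], "rotation": [0.23, -0.85, 0.4]}, {"offset": [0.09, -0.14, 0.1], "rotation": [0.23, -0.85, 0.4]}, {"offset": [0.1, -0.13, 0.09], "rotation": [0.23, -0.85, 0.4]}, {"offset": [0.09, -0.14, 0.09], "rotation": [0.23, -0.85, 0.4]}, {"offset": [0.1, -0.14, 0.09], "rotation": [0.23, -0.85, 0.4]}, {"offset": [0.11, -0.14, 0.08], "rotation": [0.23, -0.85, 0.4]}, {"offset": [0.1, -0.14, 0.07], "rotation": [0.23, -0.85, 0.4]}, {"offset": [0.1, -0.15, 0.07], "rotation": [0.23, -0.85, 0.4]}, {"offset": [0.1, -0.15, 0.06], "rotation": [0.23, -0.85, 0.4]}, {"offset": [0.1, -0.15, 0.06], "rotation": [0.23, -0.85, 0.4]}, {"offset": [0.1, -0.15, 0.05], "rotation": [0.23, -0.85, 0.4]}, {"offset": [0.1, -0.16, 0.05], "rotation": [0.23, -0.85, 0.4]}, {"offset": [0.09, -0.16, 0.04], "rotation": [0.23, -0.85, 0.4]}, {"offset": [0.1, -0.17, 0.04], "rotation": [0.23, -0.85, 0.4]}, {"offset": [0.08, -0.16, 0.03], "rotation": [0.23, -0.85, 0.4]}, {"offset": [0.09, -0.17, 0.03], "rotation": [0.23, -0.85, 0.4]}, {"offset": [0.07, -0.17, 
[... 1568 characters left out ...]
 sash top 0.51 gz 0.14 rmin 0.24
8 p [ 0.31  -0.116  0.157] q [-0.42 -0.17  2.46 -0.01  0.85 -0.06] e0.000 pillar 0.145 sash top 0.55 gz 0.14 rmin 0.24
11 p [ 0.33  -0.014  0.157] q [-0.11 -0.17  2.46 -0.    0.86 -0.07] e0.000 pillar 0.246 sash top 0.56 gz 0.14 rmin 0.25
14 p [0.319 0.088 0.157] q [ 0.2  -0.17  2.46  0.    0.86 -0.07] e0.000 pillar 0.272 sash top 0.56 gz 0.14 rmin 0.25
17 p [0.276 0.182 0.157] q [ 0.51 -0.17  2.46  0.01  0.86 -0.08] e0.000 pillar 0.260 sash top 0.52 gz 0.14 rmin 0.25
vel frac [0.55 0.01 0.   0.01 0.   0.01]
[[-1.17889562e-02  8.34112836e-01  5.51467857e-01]
 [-9.81105084e-04  5.51496268e-01 -8.34176782e-01]
 [-9.99930027e-01 -1.03751214e-02 -5.68321298e-03]]
```

```bash
python3 - <<'E'
from sim import *
q,M,p=cur()
r1=[.27,-.99,.47]
rows=[([.12,-.18,.12],r1)]*7+[([.12,-.21,.06],r1)]*7+[([.09,-.24,.03],r1)]*5
q,M,p=run(q,M,p,rows);print(M.round(3),np.hypot(*p[:2]),np.arctan2(p[1],p[0]))
rows=[([0,-.034,-.64],[-1,0,0])]*18
run(q,M,p,rows)
E
```

```text
2 p [ 0.149 -0.475  0.202] q [-1.59  0.86  1.73  0.69  2.25 -1.08] e0.000 pillar 0.070 sash top 0.00 gz 0.11 rmin 0.44
5 p [ 0.135 -0.442  0.191] q [-1.65  0.69  1.85  0.61  1.96 -1.01] e0.000 pillar 0.085 sash top 0.00 gz 0.14 rmin 0.40
8 p [ 0.12  -0.409  0.183] q [-1.67  0.49  1.99  0.54  1.68 -0.92] e0.000 pillar 0.103 sash top 0.00 gz 0.15 rmin 0.37
11 p [ 0.106 -0.376  0.174] q [-1.66  0.27  2.15  0.45  1.4  -0.79] e0.000 pillar 0.123 sash top 0.00 gz 0.14 rmin 0.33
14 p [ 0.092 -0.342  0.164] q [-1.6   0.05  2.31  0.33  1.13 -0.6 ] e0.000 pillar 0.122 sash top 0.00 gz 0.13 rmin 0.28
17 p [ 0.078 -0.307  0.155] q [-1.45 -0.17  2.47  0.09  0.89 -0.23] e0.000 pillar 0.095 sash top 0.00 gz 0.13 rmin 0.23
18 p [ 0.074 -0.296  0.151] q [-1.38 -0.22  2.52 -0.03  0.84 -0.05] e0.000 pillar 0.085 sash top 0.00 gz 0.13 rmin 0.22
vel frac [0.4  0.41 0.23 0.39 0.31 0.58]
[[-0.023  0.257 -0.966]
 [-0.011 -0.966 -0.257]
 [-1.     0.005  0.025]] 0.30489091088988385 -1.3266966040548867
2 p [ 0.161 -0.257  0.148] q [-1.06 -0.21  2.52 -0.03  0.84 -0.04] e0.000 pillar 0.032 sash top 0.35 gz 0.13 rmin 0.22
5 p [ 0.232 -0.193  0.146] q [-0.75 -0.2   2.52 -0.03  0.84 -0.04] e0.000 pillar 0.062 sash top 0.35 gz 0.13 rmin 0.22
8 p [ 0.28  -0.11   0.144] q [-0.43 -0.2   2.52 -0.03  0.84 -0.05] e0.000 pillar 0.153 sash top 0.51 gz 0.12 rmin 0.22
11 p [ 0.3   -0.017  0.142] q [-0.12 -0.19  2.52 -0.02  0.84 -0.05] e0.000 pillar 0.247 sash top 0.54 gz 0.12 rmin 0.22
14 p [0.291 0.079 0.141] q [ 0.19 -0.19  2.52 -0.01  0.84 -0.06] e0.000 pillar 0.272 sash top 0.52 gz 0.12 rmin 0.22
17 p [0.252 0.166 0.141] q [ 0.51 -0.19  2.52  0.    0.84 -0.07] e0.000 pillar 0.259 sash top 0.34 gz 0.12 rmin 0.22
vel frac [0.56 0.01 0.   0.01 0.   0.01]
```

>>> send_rows(
  gripper=-0.07,
  steps=[
    {"offset":[0.12,-0.18,0.12],"rotation":[0.27,-0.99,0.47]},
    {"offset":[0.12,-0.18,0.12],"rotation":[0.27,-0.99,0.47]},
    {"offset":[0.12,-0.18,0.12],"rotation":[0.27,-0.99,0.47]},
    {"offset":[0.12,-0.18,0.12],"rotation":[0.27,-0.99,0.47]},
    {"offset":[0.12,-0.18,0.12],"rotation":[0.27,-0.99,0.47]},
    {"offset":[0.12,-0.18,0.12],"rotation":[0.27,-0.99,0.47]},
    {"offset":[0.12,-0.18,0.12],"rotation":[0.27,-0.99,0.47]},
    {"offset":[0.12,-0.21,0.06],"rotation":[0.27,-0.99,0.47]},
    {"offset":[0.12,-0.21,0.06],"rotation":[0.27,-0.99,0.47]},
    {"offset":[0.12,-0.21,0.06],"rotation":[0.27,-0.99,0.47]},
  ],
)

```text
time_s: 5.3
eef_pos: [0.1142, -0.4003, 0.1805]
eef_rot: [-2.835, 0.585, 0.841]
force: [0.3, -0.7, -0.3]
grip_width: 0.0487
```

>>> send_rows(
  steps=[
    {"offset":[0.12,-0.21,0.06],"rotation":[0.27,-0.99,0.47]},
    {"offset":[0.12,-0.21,0.06],"rotation":[0.27,-0.99,0.47]},
    {"offset":[0.12,-0.21,0.06],"rotation":[0.27,-0.99,0.47]},
    {"offset":[0.12,-0.21,0.06],"rotation":[0.27,-0.99,0.47]},
    {"offset":[0.09,-0.24,0.03],"rotation":[0.27,-0.99,0.47]},
    {"offset":[0.09,-0.24,0.03],"rotation":[0.27,-0.99,0.47]},
    {"offset":[0.09,-0.24,0.03],"rotation":[0.27,-0.99,0.47]},
    {"offset":[0.09,-0.24,0.03],"rotation":[0.27,-0.99,0.47]},
    {"offset":[0.09,-0.24,0.03],"rotation":[0.27,-0.99,0.47]},
  ],
)

```text
time_s: 6.2
eef_pos: [0.0732, -0.2993, 0.1508]
eef_rot: [0.664, 1.528, -2.222]
force: [-0.3, 0.4, -0.7]
grip_width: 0.0486
```

>>> send_rows(
  steps=[
    {"offset":[0,-0.034,-0.64],"rotation":[-1,0,0]},
    {"offset":[0,-0.034,-0.64],"rotation":[-1,0,0]},
    {"offset":[0,-0.034,-0.64],"rotation":[-1,0,0]},
    {"offset":[0,-0.034,-0.64],"rotation":[-1,0,0]},
  ],
)

```text
time_s: 6.6
eef_pos: [0.1888, -0.2413, 0.1468]
eef_rot: [0.272, 1.535, -2.188]
force: [0.5, 0.4, -0.6]
grip_width: 0.0489
```

>>> send_rows(
  steps=[
    {"offset":[0.08,-0.034,-0.64],"rotation":[-1,0,0]},
    {"offset":[0.08,-0.034,-0.64],"rotation":[-1,0,0]},
    {"offset":[0.08,-0.034,-0.64],"rotation":[-1,0,0]},
    {"offset":[0.08,-0.034,-0.64],"rotation":[-1,0,0]},
    {"offset":[0.08,-0.034,-0.64],"rotation":[-1,0,0]},
    {"offset":[0.08,-0.034,-0.64],"rotation":[-1,0,0]},
    {"offset":[0.08,-0.034,-0.64],"rotation":[-1,0,0]},
    {"offset":[0,-0.034,-0.64],"rotation":[-1,0,0]},
    {"offset":[0,-0.034,-0.64],"rotation":[-1,0,0]},
    {"offset":[0,-0.034,-0.64],"rotation":[-1,0,0]},
  ],
)

```text
time_s: 7.6
eef_pos: [0.2986, 0.0454, 0.1097]
eef_rot: [-0.79, 1.543, -2.203]
force: [1.7, 0.0, -0.9]
grip_width: 0.0489
```

```bash
python3 - <<'E'
from sim import *
q,M,p=cur();print(q.round(3),p.round(3))
xs=np.array([.974,-.227,0])
t=np.radians(20);x=xs*np.sin(t)+np.array([0,0,-np.cos(t)])
M1=frame(x,[.227,.974,0]);print(R.from_matrix(M.T@M1).as_rotvec(degrees=True))
# pre-push pose: station bar 0.5385,0.3643 ; stand back 60 mm along -x, z .15
tgt=np.array([.5385,.3643,0])-.06*xs;tgt[2]=.135
rows=todo(M,p,M1,tgt,14);show(rows);q,M,p=run(q,M,p,rows)
E
```

```text
[ 0.093 -0.102  2.533 -0.032  0.73  -0.041] [0.299 0.045 0.11 ]
[-66.81195698 -17.27622182  13.50502815]
[{"offset": [-0.05, 0.33, -0.43], "rotation": [-0.8, -0.21, 0.16]}, {"offset": [-0.06, 0.36, -0.39], "rotation": [-0.8, -0.21, 0.16]}, {"offset": [-0.05, 0.4, -0.37], "rotation": [-0.8, -0.21, 0.16]}, {"offset": [-0.06, 0.43, -0.33], "rotation": [-0.8, -0.21, 0.16]}, {"offset": [-0.06, 0.46, -0.29], "rotation": [-0.8, -0.21, 0.16]}, {"offset": [-0.05, 0.47, -0.25], "rotation": [-0.8, -0.21, 0.16]}, {"offset": [-0.05, 0.5, -0.2], "rotation": [-0.8, -0.21, 0.16]}, {"offset": [-0.05, 0.52, -0.17], "rotation": [-0.8, -0.21, 0.16]}, {"offset": [-0.04, 0.52, -0.12], "rotation": [-0.8, -0.21, 0.16]}, {"offset": [-0.04, 0.54, -0.07], "rotation": [-0.8, -0.21, 0.16]}, {"offset": [-0.02, 0.54, -0.03], "rotation": [-0.8, -0.21, 0.16]}, {"offset": [-0.02, 0.54, 0.02], "rotation": [-0.8, -0.21, 0.16]}, {"offset": [-0.01, 0.54, 0.06], "rotation": [-0.8, -0.21, 0.16]}, {"offset": [0.0, 0.53, 0.11], "rotation": [-0.8, -0.21, 0.16]}]
2 p [0.337 0.117 0.115] q [ 0.33 -0.03  2.45 -0.13  0.7   0.02] e0.000 pillar 0.267 sash top 0.53 gz 0.09 rmin 0.26
5 p [0.376 0.188 0.12 ] q [ 0.51  0.06  2.35 -0.24  0.68  0.03] e0.000 pillar 0.281 sash top 0.56 gz 0.10 rmin 0.32
8 p [0.415 0.259 0.126] q [ 0.63  0.15  2.25 -0.35  0.67 -0.02] e0.000 pillar 0.309 sash top 0.59 gz 0.10 rmin 0.37
11 p [0.454 0.33  0.131] q [ 0.72  0.24  2.14 -0.44  0.66 -0.12] e0.000 pillar 0.342 sash top 0.62 gz 0.11 rmin 0.43
13 p [0.48  0.378 0.135] q [ 0.76  0.29  2.06 -0.5   0.65 -0.21] e0.000 pillar 0.365 sash top 0.63 gz 0.11 rmin 0.48
vel frac [0.47 0.16 0.16 0.12 0.04 0.15]
```

>>> send_rows(
  steps=[
    {"offset":[-0.03,0.33,-0.43],"rotation":[-0.8,-0.21,0.16]},
    {"offset":[-0.03,0.36,-0.39],"rotation":[-0.8,-0.21,0.16]},
    {"offset":[-0.03,0.4,-0.37],"rotation":[-0.8,-0.21,0.16]},
    {"offset":[-0.03,0.43,-0.33],"rotation":[-0.8,-0.21,0.16]},
    {"offset":[-0.03,0.46,-0.29],"rotation":[-0.8,-0.21,0.16]},
    {"offset":[-0.03,0.47,-0.25],"rotation":[-0.8,-0.21,0.16]},
    {"offset":[-0.03,0.5,-0.2],"rotation":[-0.8,-0.21,0.16]},
  ],
)

```text
time_s: 8.3
eef_pos: [0.3906, 0.2112, 0.1136]
eef_rot: [0.218, 1.385, -0.605]
force: [0.8, -0.2, -0.9]
grip_width: 0.0486
```

>>> send_rows(
  steps=[
    {"offset":[-0.03,0.52,-0.17],"rotation":[-0.8,-0.21,0.16]},
    {"offset":[-0.03,0.52,-0.12],"rotation":[-0.8,-0.21,0.16]},
    {"offset":[-0.03,0.54,-0.07],"rotation":[-0.8,-0.21,0.16]},
    {"offset":[-0.02,0.54,-0.03],"rotation":[-0.8,-0.21,0.16]},
    {"offset":[-0.02,0.54,0.02],"rotation":[-0.8,-0.21,0.16]},
    {"offset":[-0.01,0.54,0.06],"rotation":[-0.8,-0.21,0.16]},
    {"offset":[0,0.53,0.11],"rotation":[-0.8,-0.21,0.16]},
    {"offset":[0,0,0],"rotation":[0,0,0]},
  ],
)

```text
time_s: 9.1
eef_pos: [0.4825, 0.3783, 0.1248]
eef_rot: [-0.002, 1.22, -0.225]
force: [0.5, 0.8, -0.2]
grip_width: 0.0492
```

```bash
python3 - <<'E'
from h import *; from plant import *
np.set_printoptions(precision=4,suppress=True)
s=read_state();out=[]
for n in("wrist","top","side"):
    p,d=grab_frame(n); np.savez(f"pics/{n}4.npz",p=p,d=d,**s)
    hsv=cv2.cvtColor(p,cv2.COLOR_RGB2HSV);m=cv2.inRange(hsv,(22,130,100),(34,255,255))
    k,l,st,c=cv2.connectedComponentsWithStats(m)
    for i in range(1,k):
        if st[i,4]>40:
            ys,xs=np.where(l==i);P=bydepth(n,np.c_[xs,ys],d[ys,xs],s);print(n,st[i],c[i].round(1),np.median(P,0),'pl',onplane(n,[c[i]],.0885,s)[0])
p=np.load("pics/wrist4.npz")['p']
t=np.load("pics/top4.npz")['p'][100:280,170:360]
cv2.imwrite("pics/m4.png",np.hstack([p,cv2.resize(t,(240,420))])[:,:,::-1])
print(R.from_euler('xyz',s['eef_rot']).as_matrix(),s)
E
```

```text
wrist [274 261  41  14 431] [296.9 268.3] [0.54   0.3823 0.0801] pl [0.5308 0.3831 0.0885]
top [254 214  39  11  49] [273.3 219. ] [0.5391 0.361  0.0875] pl [0.5388 0.3605 0.0885]
side [261 217  30  11 288] [275.3 222. ] [0.5371 0.3617 0.0833] pl [0.5308 0.3626 0.0885]
side [241 233  67   5 126] [276.  235.6] [0.5146 0.3634 0.0694] pl [0.4969 0.3714 0.0885]
[[ 0.335   0.2205  0.9161]
 [-0.0765  0.9754 -0.2068]
 [-0.9391 -0.0008  0.3436]] {'time_s': 9.1, 'joints': array([ 0.7534,  0.3099,  2.062 , -0.5048,  0.6301, -0.2046]), 'joint_velocities': array([-0.0192, -0.0216,  0.0563,  0.0334,  0.0247,  0.0468]), 'tau': array([  1.2027, -59.6126, -35.6764,  -0.975 ,  -0.2602,  -0.7985]), 'eef_pos': array([0.4825, 0.3783, 0.1248]), 'eef_rot': array([-0.0024,  1.2201, -0.2246]), 'force': array([ 0.537 ,  0.7649, -0.2487]), 'moment': array([ 0.1855,  0.0459, -0.0061]), 'grip_width': 0.04916855178894338}
```

View pics/m4.png

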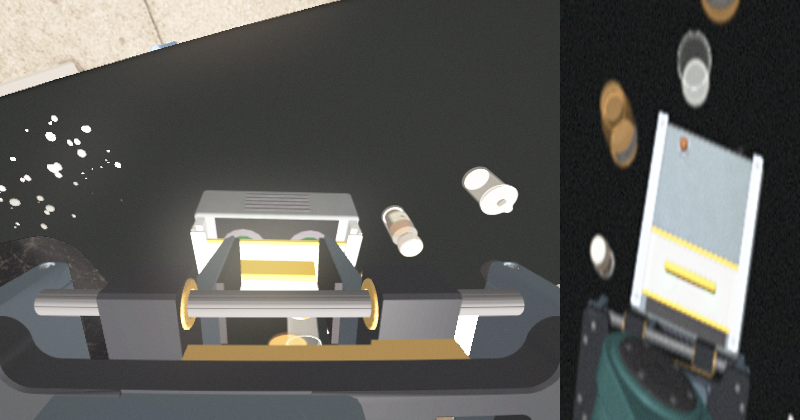

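The wrist picture is upside down: its top is the robot side. It shows the station face at (276,215), keys under the cover near (243,237) and (309,237), the bar at (297,268) between the two fingers, and nothing touched. I'll measure the keys and bar from here.

```bash
python3 - <<'E'
from h import *
np.set_printoptions(precision=4,suppress=True)
f=np.load("pics/wrist4.npz");p,d=f['p'],f['d'];s={k:f[k] for k in('eef_rot','eef_pos')}
M=R.from_euler('xyz',s['eef_rot']).as_matrix()
print("bar ends top0",onplane("top",[(253.3,213.8),(293,223.8)],.0885))
hsv=cv2.cvtColor(p,cv2.COLOR_RGB2HSV)
m=cv2.inRange(hsv,(40,25,60),(90,255,255));m[:200]=0;m[290:]=0;m[:,:190]=0;m[:,370:]=0
k,l,st,c=cv2.connectedComponentsWithStats(m)
for i in range(1,k):
    if st[i,4]>15: print('green',st[i],c[i],onplane("wrist",[c[i]],.064,s)[0])
# station front face / top edges: panel outline by light mask, columns at rows
g=cv2.cvtColor(p,cv2.COLOR_RGB2GRAY)
for r in(205,215): 
    e=np.where(g[r,150:400]>90)[0]+150;print(r,e.min(),e.max(),bydepth("wrist",[(e.min()+1,r),(e.max()-1,r)],d[r,[e.min()+1,e.max()-1]],s))
cv2.imwrite("pics/c4.png",cv2.resize(p[180:300,180:380,::-1],None,fx=4,fy=4,interpolation=cv2.INTER_CUBIC))
E
```

```text
bar ends top0 [[0.5474 0.3934 0.0885]
 [0.531  0.3282 0.0885]]
green [237 236  15   3  38] [243.2632 237.1316] [0.5076 0.3408 0.064 ]
green [301 237  17   3  38] [309.1053 238.2368] [0.5215 0.397  0.064 ]
205 198 398 [[0.4843 0.3019 0.0347]
 [0.5515 0.4929 0.0004]]
215 194 399 [[0.4866 0.2999 0.0468]
 [0.5489 0.4876 0.0204]]
```

View pics/c4.png

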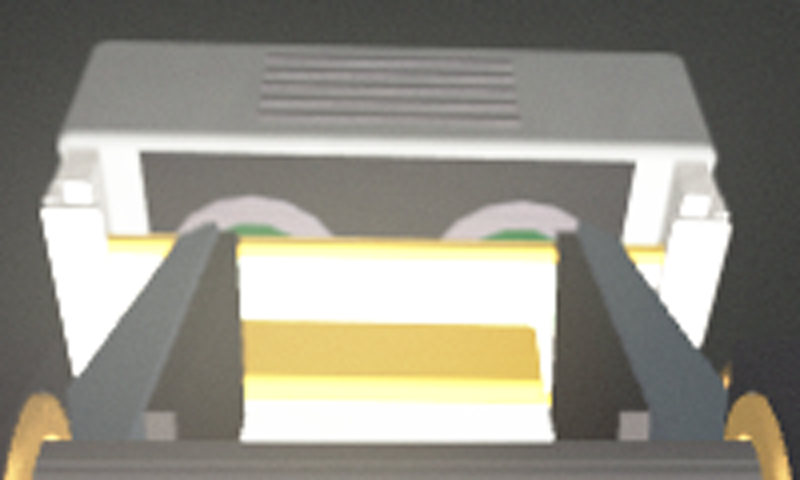

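```bash
python3 - <<'E'
from h import *
np.set_printoptions(precision=4,suppress=True)
f=np.load("pics/wrist4.npz");s={k:f[k] for k in('eef_rot','eef_pos')}
u=lambda x,y:(180+x/4-.4,180+y/4-.4)
E=onplane("wrist",[u(541,378),u(552,403),u(245,375)],.0885,s);print('bar L front-top, L back-top, front-top at finger',E)
rg=onplane("wrist",[u(253,197),u(520,203)],.052,s);print('ring front edges',rg)
yaw=np.radians(-13.3);ux=np.array([np.cos(yaw),np.sin(yaw)]);uy=np.array([-ux[1],ux[0]])
tcp=s['eef_pos'][:2]
for n,P,off in(('barL',E[0],35),('barL2',E[1],35),('mid ring',rg.mean(0),0),('bar top0',np.array([.5392,.3608]),0)):
    dl=P[:2]-tcp;print(n,'along x mm',dl@ux*1e3,'station axis is at lateral mm',dl@uy*1e3-off)
E
```

```text
bar L front-top, L back-top, front-top at finger [[0.5411 0.3967 0.0885]
 [0.5495 0.3979 0.0885]
 [0.5264 0.3354 0.0885]]
ring front edges [[0.5076 0.3392 0.052 ]
 [0.5227 0.3982 0.052 ]]
barL along x mm 52.79553584571455 station axis is at lateral mm -3.5631877988404987
barL2 along x mm 60.71116076096536 station axis is at lateral mm -0.5080222597741226
mid ring along x mm 33.9820618196822 station axis is at lateral mm -1.8253569381334263
bar top0 along x mm 59.1958376862166 station axis is at lateral mm -3.98761255917986
```

Bar face is 53 mm ahead, and the station axis is 2 mm to the right. I'll lower behind the bar so the tips' leading edge sits at z ≈ 0.083.

>>> send_rows(
  steps=[
    {"offset":[0.17,-0.01,0.045],"rotation":[0.03,0,0]},
    {"offset":[0.17,-0.01,0.045],"rotation":[0.03,0,0]},
    {"offset":[0.17,-0.01,0.045],"rotation":[0.03,0,0]},
    {"offset":[0.17,-0.01,0.045],"rotation":[0.03,0,0]},
    {"offset":[0,0,0],"rotation":[0,0,0]},
  ],
)

```text
time_s: 9.75
eef_pos: [0.4997, 0.3675, 0.0925]
eef_rot: [-0.01, 1.225, -0.25]
force: [0.0, -0.5, 0.5]
grip_width: 0.0491
```

```bash
cat > look.py <<'E'
from h import *; from plant import *
import sys
np.set_printoptions(precision=4,suppress=True)
def look(tag,z=.064):
    s=read_state();p,d=grab_frame("wrist");np.savez(f"pics/{tag}.npz",p=p,d=d,**s)
    M=R.from_euler('xyz',s['eef_rot']).as_matrix();print('t',s['time_s'],'tcp',s['eef_pos'],'yaw',np.degrees(np.arctan2(-M[0,1],M[1,1])),'tilt',np.degrees(np.arccos(-M[2,0])),'qd',np.abs(s['joint_velocities']).max(),'F',s['force'])
    hsv=cv2.cvtColor(p,cv2.COLOR_RGB2HSV);tcp=s['eef_pos']
    h=lambda v:np.array(v)/np.linalg.norm(v)
    ux=h(np.array([M[0,2],M[1,2]]));uy=np.array([-ux[1],ux[0]])
    for nm,lo,hi,zz in(('green',(40,25,50),(90,255,255),z),('yellow',(20,130,100),(34,255,255),.0885)):
        m=cv2.inRange(hsv,lo,hi);m[:170]=0;m[300:]=0;m[:,:170]=0;m[:,390:]=0
        k,l,st,c=cv2.connectedComponentsWithStats(m)
        for i in range(1,k):
            if st[i,4]>25:
                P=onplane("wrist",[c[i]],zz,s)[0];dl=P[:2]-tcp[:2];print(nm,st[i],c[i].round(1),P,'tool fwd %.1f lat %.1f'%(dl@ux*1e3,dl@uy*1e3))
    return p,d,s
if __name__=="__main__": look(sys.argv[1])
E
python3 look.py w5
```

```text
t 9.75 tcp [0.4997 0.3675 0.0925] yaw -13.753325631784259 tilt 19.796027326077958 qd 0.021244764127085005 F [ 0.0033 -0.4892  0.5057]
green [240 245  18   4  61] [247.7 246.7] [0.508  0.3415 0.064 ] tool fwd 14.2 lat -23.3
yellow [ 241  274   77   16 1090] [281.5 282.1] [0.5251 0.3635 0.0885] tool fwd 25.6 lat 2.1
```

```bash
python3 - <<'E'
from h import *
np.set_printoptions(precision=4,suppress=True)
for tag in("wrist4","w5"):
    f=np.load(f"pics/{tag}.npz");p,d=f['p'],f['d'];s={k:f[k] for k in('eef_rot','eef_pos')}
    M=R.from_euler('xyz',s['eef_rot']).as_matrix();uy=M[:2,1]
    g=cv2.GaussianBlur(cv2.cvtColor(p,cv2.COLOR_RGB2GRAY),(3,3),0)
    for r in range(184,236,6):
        e=np.where(g[r,165:375]>85)[0]+165
        if len(e)<20: continue
        a,b=e.min(),e.max();dd=np.median(d[r,a+5:b-5]);P=bydepth("wrist",[(a-.5,r),(b+.5,r)],[dd,dd],s)
        print(tag,r,a,b,'lat mm',((P[:,:2]-s['eef_pos'][:2])@uy*1e3).round(1),'mid',((P.mean(0)[:2]-s['eef_pos'][:2])@uy*1e3).round(1),'z',P[:,2].round(3))
    hsv=cv2.cvtColor(p,cv2.COLOR_RGB2HSV);m=cv2.inRange(hsv,(40,25,50),(90,255,255));m[:200]=0;m[290:]=0;m[:,:190]=0;m[:,370:]=0
    k,l,st,c=cv2.connectedComponentsWithStats(m);print([(st[i].tolist()) for i in range(1,k) if st[i,4]>5])
E
```

```text
wrist4 190 204 262 lat mm [-77.8 -16.8] mid -47.3 z [0. 0.]
wrist4 196 201 351 lat mm [-76.6  71.3] mid -2.7 z [0.018 0.018]
wrist4 202 198 353 lat mm [-77.   70.9] mid -3.0 z [0.029 0.029]
wrist4 208 195 355 lat mm [-77.4  70.6] mid -3.4 z [0.039 0.039]
wrist4 214 191 358 lat mm [-79.4  71.9] mid -3.8 z [0.047 0.047]
wrist4 220 185 359 lat mm [-84.8  72.7] mid -6.0 z [0.05 0.05]
wrist4 226 182 359 lat mm [-88.9  73.9] mid -7.5 z [0.05 0.05]
wrist4 232 177 362 lat mm [-94.7  77.6] mid -8.5 z [0.051 0.051]
[[237, 236, 15, 3, 38], [301, 237, 17, 3, 38]]
w5 196 200 369 lat mm [-68.1  77.8] mid 4.9 z [0.016 0.015]
w5 202 197 372 lat mm [-68.7  78.2] mid 4.8 z [0.024 0.024]
w5 208 194 374 lat mm [-69.   77.5] mid 4.2 z [0.034 0.033]
w5 214 192 374 lat mm [-68.8  75.5] mid 3.4 z [0.041 0.041]
w5 220 189 374 lat mm [-69.7  74. ] mid 2.2 z [0.048 0.047]
w5 226 188 374 lat mm [-70.5  74.1] mid 1.8 z [0.051 0.05 ]
w5 232 182 374 lat mm [-76.3  75.2] mid -0.6 z [0.051 0.05 ]
[[240, 245, 18, 4, 61], [313, 246, 6, 3, 13], [318, 264, 1, 7, 7]]
```

>>> send_rows(
  steps=[
    {"offset":[-0.04,0.04,0.014],"rotation":[-0.03,0,0]},
    {"offset":[-0.04,0.04,0.014],"rotation":[-0.03,0,0]},
    {"offset":[0.014,0,0.038],"rotation":[0,0,0]},
    {"offset":[0.014,0,0.038],"rotation":[0,0,0]},
    {"offset":[0,0,0],"rotation":[0,0,0]},
    {"offset":[0,0,0],"rotation":[0,0,0]},
  ],
)

```text
time_s: 10.4
eef_pos: [0.5044, 0.3713, 0.0981]
eef_rot: [-0.013, 1.224, -0.245]
force: [0.2, 0.0, -0.8]
grip_width: 0.0489
```

```bash
python3 look.py w6; python3 - <<'E'
from h import *
np.set_printoptions(precision=4,suppress=True)
f=np.load(f"pics/w6.npz");p,d=f['p'],f['d'];s={k:f[k] for k in('eef_rot','eef_pos')}
M=R.from_euler('xyz',s['eef_rot']).as_matrix();uy=M[:2,1]
g=cv2.GaussianBlur(cv2.cvtColor(p,cv2.COLOR_RGB2GRAY),(3,3),0)
for r in range(190,220,6):
    e=np.where(g[r,165:380]>85)[0]+165
    a,b=e.min(),e.max();dd=np.median(d[r,a+5:b-5]);P=bydepth("wrist",[(a-.5,r),(b+.5,r)],[dd,dd],s)
    print(r,a,b,'lat',((P[:,:2]-s['eef_pos'][:2])@uy*1e3).round(1))
E
```

```text
t 10.4 tcp [0.5044 0.3713 0.0981] yaw -13.36004659476715 tilt 19.851147626993463 qd 0.001173865661872042 F [ 0.2324  0.002  -0.8439]
green [236 236  16   4  45] [242.7 237.8] [0.5081 0.3423 0.064 ] tool fwd 10.3 lat -27.4
green [307 237  13   4  37] [313.8 238.9] [0.5215 0.3946 0.064 ] tool fwd 11.2 lat 26.7
yellow [343 242  17   2  26] [350.7 242.6] [0.5089 0.4191 0.0885] tool fwd -6.6 lat 47.6
yellow [263 265  55  20 688] [294.8 273.3] [0.5292 0.3774 0.0885] tool fwd 22.8 lat 11.6
190 194 364 lat [-73.8  73.8]
196 191 366 lat [-73.8  73.1]
202 188 369 lat [-74.3  73.7]
208 185 371 lat [-74.5  73.2]
214 176 374 lat [-80.6  74.6]
```

Centred to under 1 mm. Starting the slow push.

>>> send_rows(
  steps=[
    {"offset":[0.038,0,-0.014],"rotation":[0.06,0,0]},
    {"offset":[0.014,0,0.038],"rotation":[0,0,0]},
    {"offset":[0.014,0,0.038],"rotation":[0,0,0]},
    {"offset":[0.014,0,0.038],"rotation":[0,0,0]},
    {"offset":[0.014,0,0.038],"rotation":[0,0,0]},
    {"offset":[0.014,0,0.038],"rotation":[0,0,0]},
    {"offset":[0.014,0,0.038],"rotation":[0,0,0]},
    {"offset":[0.014,0,0.038],"rotation":[0,0,0]},
    {"offset":[0.014,0,0.038],"rotation":[0,0,0]},
  ],
)

```text
time_s: 11.35
eef_pos: [0.5203, 0.3675, 0.0959]
eef_rot: [-0.006, 1.224, -0.245]
force: [0.2, -0.5, -0.1]
grip_width: 0.0487
```

>>> send_rows(
  steps=[
    {"offset":[0.02,0,0.056],"rotation":[0,0,0]},
    {"offset":[0.02,0,0.056],"rotation":[0,0,0]},
    {"offset":[0.02,0,0.056],"rotation":[0,0,0]},
    {"offset":[0.02,0,0.056],"rotation":[0,0,0]},
    {"offset":[0.02,0,0.056],"rotation":[0,0,0]},
    {"offset":[0.02,0,0.056],"rotation":[0,0,0]},
  ],
)

```text
time_s: 11.95
eef_pos: [0.5377, 0.3632, 0.096]
eef_rot: [-0.006, 1.224, -0.245]
force: [0.1, 0.8, -0.1]
grip_width: 0.0486
```

```bash
python3 look.py w7; python3 - <<'E'
from h import *
from plant import *
p,d=grab_frame("side");hsv=cv2.cvtColor(p,cv2.COLOR_RGB2HSV);m=cv2.inRange(hsv,(22,130,100),(34,255,255))
k,l,st,c=cv2.connectedComponentsWithStats(m)
for i in range(1,k):
    if st[i,4]>20:
        ys,xs=np.where(l==i);P=bydepth("side",np.c_[xs,ys],d[ys,xs]);print(st[i],np.median(P,0).round(4))
E
```

```text
t 11.95 tcp [0.5377 0.3632 0.096 ] yaw -13.695512876881962 tilt 19.85305011364228 qd 0.05363303181779697 F [ 0.0676  0.7879 -0.1311]
yellow [191 206 178   2 230] [282.  206.5] [0.5024 0.374  0.0885] tool fwd -36.8 lat 2.2
yellow [ 240  233   87   27 1190] [284.9 241.9] [0.53   0.3694 0.0885] tool fwd -9.0 lat 4.2
[255 217  38  11 299] [0.5381 0.3647 0.0809]
[241 234  67   4 118] [0.5167 0.365  0.0692]
```

The bar has not moved, yet the tool reads as at the bar with no force. I'll look before going on.

```bash
python3 - <<'E'
from h import *
from plant import *
w=np.load("pics/w7.npz")['p'];p,d=grab_frame("side");t,_=grab_frame("top")
np.savez("pics/s7.npz",p=p,d=d,t=t)
a=cv2.resize(w[190:300,180:380],(500,275),interpolation=cv2.INTER_CUBIC)
b=cv2.resize(p[175:275,205:345],(385,275),interpolation=cv2.INTER_CUBIC)[:,:300]
c=cv2.resize(t[120:280,200:340],(270,308),interpolation=cv2.INTER_CUBIC)
o=np.zeros((590,800,3),np.uint8);o[:275,:500]=a;o[:275,500:]=b;o[280:588,500:770]=c
b2=cv2.resize(p[195:250,225:325],(500,275),interpolation=cv2.INTER_CUBIC);o[280:555,:500]=b2
cv2.imwrite("pics/m7.png",o[:,:,::-1])
E
```

```text
(no output)
```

View pics/m7.png

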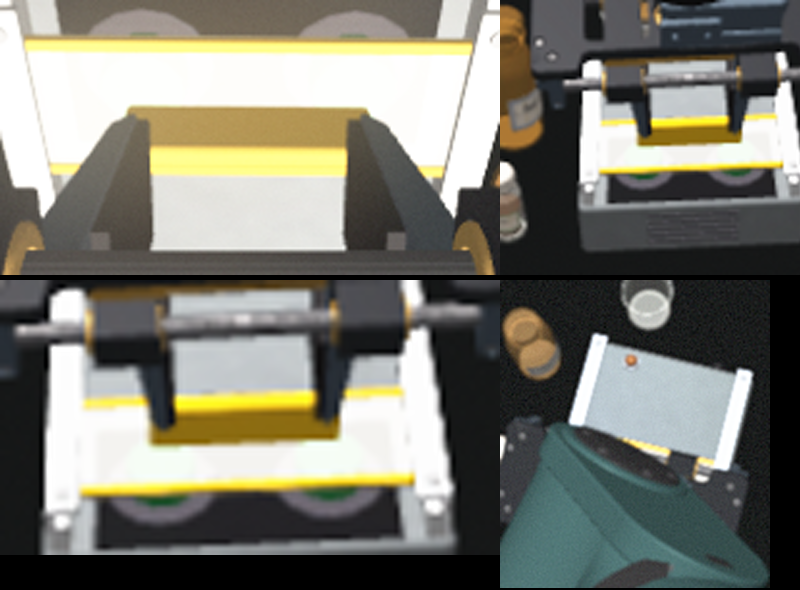

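In the side panel the fingertips overlap the bar's ends but the bar is still at its starting place. I'll use depth to place the fingers and bar directly in the tool frame.

```bash
python3 - <<'E'
from h import *
np.set_printoptions(precision=1,suppress=True)
f=np.load("pics/w7.npz");d=f['d'];s={k:f[k] for k in('eef_rot','eef_pos')}
M=R.from_euler('xyz',s['eef_rot']).as_matrix()
def T(u,v):
    P=bydepth("wrist",[(u,v)],[np.median(d[v-1:v+2,u-1:u+2])],s)[0];return (M.T@(P-s['eef_pos'])*1e3),P*1e3
for n,u,v in [('bar face',280,240),('face',260,240),('bartop',280,253),('bartop',265,254),('panel behind',280,270),('plate',280,222),('stripe',280,208)]+[('fingerR',c,r) for r in(236,240,246,255,265) for c in(234,237,239)]+[('fingerL',c,r) for r in(236,240,246,255,265) for c in(320,323,326)]:
    a,b=T(u,v);print(n,(u,v),'tool',a,'world',b)
f=np.load("pics/w6.npz");d=f['d'];s={k:f[k] for k in('eef_rot','eef_pos')};M=R.from_euler('xyz',s['eef_rot']).as_matrix()
for v in range(232,290,5): print('w6',v,*T(280,v))
E
```

```text
bar face (280, 240) tool [15.2  1.  -8. ] world [535.7 364.8  79. ]
face (260, 240) tool [ 14.9 -12.7  -8.1] world [532.2 351.5  79.3]
bartop (280, 253) tool [ 8.   1.  -1.5] world [539.2 363.9  88. ]
bartop (265, 254) tool [ 8.3 -9.  -0.6] world [537.7 353.9  88. ]
panel behind (280, 270) tool [63.3  1.3 39.1] world [594.6 350.6  49.7]
plate (280, 222) tool [ 23.    1.1 -18.5] world [528.6 366.5  68.1]
stripe (280, 208) tool [ 17.4   1.  -30.2] world [516.1 369.5  69.4]
fingerR (234, 236) tool [ 17.9 -30.9  -9.9] world [527.2 334.   75.9]
fingerR (237, 236) tool [ 18.5 -28.9  -9.7] world [528.1 335.8  75.4]
fingerR (239, 236) tool [ 18.1 -27.4  -9.9] world [528.2 337.3  75.7]
fingerR (234, 240) tool [ -8.2 -26.8 -17. ] world [513.1 341.7  98. ]
fingerR (237, 240) tool [ -8.1 -25.  -17. ] world [513.6 343.4  97.9]
fingerR (239, 240) tool [ 14.7 -27.1  -8.2] world [528.7 337.5  79.5]
fingerR (234, 246) tool [-17.2 -25.5 -16.9] world [510.6 343.7 106.6]
fingerR (237, 246) tool [-11.7 -24.6 -14.6] world [514.7 343.6 102.1]
fingerR (239, 246) tool [ -4.2 -24.5 -11.5] world [520.  342.3  
[... 1297 characters left out ...]
 -4.1] world [534.6 389.3 109.3]
fingerL (323, 265) tool [-25.3  24.8  -8.8] world [527.2 391.4 116.8]
fingerL (326, 265) tool [-35.8  24.6 -13.9] world [519.1 393.2 124.9]
w6 232 [50.1  1.2 -1.4] [519.9 368.6  50.4]
w6 237 [52.2  1.2  3.7] [525.2 367.3  50.2]
w6 242 [31.8  1.1 -0. ] [515.1 369.7  68.2]
w6 247 [33.8  1.1  4.9] [520.3 368.5  67.9]
w6 252 [35.3  1.1  9.6] [525.1 367.4  68.1]
w6 257 [36.8  1.1 14.5] [530.1 366.2  68.3]
w6 262 [38.6  1.2 19.6] [535.4 365.   68.4]
w6 267 [34.   1.1 21.7] [535.7 364.9  73.5]
w6 272 [28.9  1.1 23.4] [535.6 364.9  78.8]
w6 277 [23.9  1.1 24.9] [535.3 365.   84.1]
w6 282 [20.6  1.1 27.3] [536.4 364.7  88. ]
w6 287 [73.9  1.3 62.3] [586.1 353.   49.7]
```

```bash
python3 - <<'E'
import plant; from h import *
print([n for n in dir(plant) if not n.startswith('__')])
print(getattr(plant,'tcp_to_tips',None))
np.set_printoptions(precision=1,suppress=True)
g=np.stack(np.meshgrid(np.arange(560),np.arange(420)),-1).reshape(-1,2)
for t in("w5","w6","wrist4","w2"):
    f=np.load(f"pics/{t}.npz");d=f['d'].ravel();s={k:f[k] for k in('eef_rot','eef_pos')};M=R.from_euler('xyz',s['eef_rot']).as_matrix()
    Q=((bydepth("wrist",g,d,s)-s['eef_pos'])@M)*1e3
    for sg in(-1,1):
        k=(d>0)&(Q[:,1]*sg>20)&(Q[:,1]*sg<62)&(np.abs(Q[:,2])<19)&(Q[:,0]<25)&(Q[:,0]>-40)
        A=Q[k];print(t,sg,len(A),'x pct 50,90,98,99.5,max',np.percentile(A[:,0],[50,90,98,99.5,100]),'at end',A[A[:,0]>np.percentile(A[:,0],98)].mean(0))
E
```

```text
['PlanningError', 'camera_model', 'grab_frame', 'job_done', 'read_state', 'tcp_to_tips']
0.019
w5 -1 1087 x pct 50,90,98,99.5,max [-18.7  21.9  24.5  24.8  25. ] at end [ 24.8 -57.5   9.8]
w5 1 848 x pct 50,90,98,99.5,max [-24.   -8.3  -4.7  -3.7  -2.7] at end [-3.9 25.4 -6.6]
w6 -1 872 x pct 50,90,98,99.5,max [-22.9  -6.5  23.9  24.8  25. ] at end [ 24.5 -60.3  -8.6]
w6 1 870 x pct 50,90,98,99.5,max [-23.5  -7.5  -3.1  24.7  25. ] at end [19.8 55.3 -6.8]
wrist4 -1 858 x pct 50,90,98,99.5,max [-23.9  -8.4  -4.5  -3.4  -2.4] at end [ -3.7 -25.4  -6.3]
wrist4 1 860 x pct 50,90,98,99.5,max [-24.1  -8.4  -4.5  -3.4  -2.4] at end [-3.7 25.3 -7.2]
w2 -1 1224 x pct 50,90,98,99.5,max [-23.1  -7.9  -4.3  -3.2  -2.7] at end [ -3.5 -46.   -4. ]
w2 1 1227 x pct 50,90,98,99.5,max [-23.2  -8.   -4.3  -3.1  -2.3] at end [-3.5 46.7 -6.3]
```

Depth puts the fingertips about 3 mm behind the TCP, not 19 mm ahead as stated. The station's heights read true through the same chain, so I trust the measurement: the tips passed above the bar. I'll back off, lower 21 mm and push again.

>>> send_rows(
  steps=[
    {"offset":[-0.086,0,-0.235],"rotation":[0,0,0]},
    {"offset":[-0.086,0,-0.235],"rotation":[0,0,0]},
    {"offset":[0,0,0],"rotation":[0,0,0]},
    {"offset":[0.131,0,-0.048],"rotation":[0,0,0]},
    {"offset":[0.131,0,-0.048],"rotation":[0,0,0]},
    {"offset":[0.131,0,-0.048],"rotation":[0,0,0]},
    {"offset":[0,0,0],"rotation":[0,0,0]},
    {"offset":[0,0,0],"rotation":[0,0,0]},
  ],
)

```text
time_s: 12.95
eef_pos: [0.513, 0.369, 0.0748]
eef_rot: [-0.008, 1.225, -0.247]
force: [-1.0, 0.1, -0.4]
grip_width: 0.0487
```

```bash
cat > bar.py <<'E'
from h import *; from plant import *
import sys
np.set_printoptions(precision=1,suppress=True)
def bar(tag):
    "profile down the middle column: tool fwd/height of surfaces; and lateral centring by the front face"
    s=read_state();p,d=grab_frame("wrist");np.savez(f"pics/{tag}.npz",p=p,d=d,**s)
    M=R.from_euler('xyz',s['eef_rot']).as_matrix();ux=M[:2,2]/np.linalg.norm(M[:2,2]);uy=np.array([-ux[1],ux[0]])
    print('t %.2f'%s['time_s'],'tcp',s['eef_pos']*1e3,'F',s['force'],'fwd/lat force',s['force'][:2]@ux,s['force'][:2]@uy)
    v=np.arange(60,300);out={}
    for u in(262,280,296):
        P=bydepth("wrist",np.c_[0*v+u,v],d[v,u],s);rel=(P[:,:2]-s['eef_pos'][:2])@ux*1e3;z=P[:,2]*1e3
        k=(z>72)&(z<86)&(np.abs(rel)<120);pl=(z>66)&(z<70.5)
        print(u,'bar face fwd %.1f (n%d)'%(np.median(rel[k]) if k.any() else np.nan,k.sum()),'world',np.median(P[k],0)*1e3 if k.any() else '','plate fwd %.1f..%.1f'%(rel[pl].min(),rel[pl].max()) if pl.any() else '')
    g=cv2.cvtColor(p,cv2.COLOR_RGB2HSV);m=cv2.inRange(g,(40,40,40),(90,255,255))
    k,l,st,c=cv2.connectedComponentsWithStats(m)
    for i in range(1,k):
        if st[i,4]>40:
            ys,xs=np.where(l==i);P=bydepth("wrist",np.c_[xs,ys],d[ys,xs],s);q=np.median(P,0);dl=(q[:2]-s['eef_pos'][:2])*1e3;print('green',st[i],q*1e3,'fwd %.1f lat %.1f'%(dl@ux,dl@uy))
if __name__=="__main__": bar(sys.argv[1])
E
python3 bar.py w8
```

```text
t 12.95 tcp [513.  369.   74.8] F [-1.   0.1 -0.4] fwd/lat force -0.9593016982271327 -0.10124834758433314
262 bar face fwd 22.9 (n9) world [532.6 352.5  76.1] plate fwd 0.5..24.0
280 bar face fwd 23.1 (n8) world [535.7 364.5  76.2] plate fwd 1.5..24.9
296 bar face fwd 23.4 (n9) world [538.6 375.2  75.4] plate fwd 1.0..23.4
```

>>> send_rows(
  steps=[
    {"offset":[0.014,0,0.038],"rotation":[0,0,0]},
    {"offset":[0.014,0,0.038],"rotation":[0,0,0]},
    {"offset":[0.014,0,0.038],"rotation":[0,0,0]},
    {"offset":[0.014,0,0.038],"rotation":[0,0,0]},
    {"offset":[0.014,0,0.038],"rotation":[0,0,0]},
    {"offset":[0.014,0,0.038],"rotation":[0,0,0]},
    {"offset":[0.014,0,0.038],"rotation":[0,0,0]},
    {"offset":[0.014,0,0.038],"rotation":[0,0,0]},
  ],
)

```text
time_s: 13.8
eef_pos: [0.5289, 0.3653, 0.0751]
eef_rot: [-0.007, 1.224, -0.245]
force: [-1.6, 0.6, 1.0]
grip_width: 0.0484
```

```bash
python3 bar.py w9
```

```text
t 13.80 tcp [528.9 365.3  75.1] F [-1.6  0.6  1. ] fwd/lat force -1.7322593418499896 0.16113242287887886
262 bar face fwd 14.1 (n16) world [540.  351.4  79.6] plate fwd -7.6..14.5
280 bar face fwd 14.1 (n17) world [542.9 363.   78.5] plate fwd -8.0..15.7
296 bar face fwd 14.3 (n17) world [545.5 373.2  79.7] plate fwd -7.8..16.4
green [219 231  34  12 233] [516.6 340.3  56.3] fwd -6.1 lat -27.2
green [305 232  35  12 220] [531.3 393.4  56.1] fwd -4.3 lat 27.9
```

>>> send_rows(
  steps=[
    {"offset":[0.027,0,0.075],"rotation":[0,0,0]},
    {"offset":[0.027,0,0.075],"rotation":[0,0,0]},
    {"offset":[0.027,0,0.075],"rotation":[0,0,0]},
    {"offset":[0.027,0,0.075],"rotation":[0,0,0]},
    {"offset":[0.027,0,0.075],"rotation":[0,0,0]},
    {"offset":[0.027,0,0.075],"rotation":[0,0,0]},
    {"offset":[0.027,0,0.075],"rotation":[0,0,0]},
    {"offset":[0.027,0,0.075],"rotation":[0,0,0]},
    {"offset":[0.027,0,0.075],"rotation":[0,0,0]},
    {"offset":[0.027,0,0.075],"rotation":[0,0,0]},
  ],
)

```text
time_s: 14.85
eef_pos: [0.5678, 0.3558, 0.0751]
eef_rot: [-0.007, 1.224, -0.245]
force: [-1.2, -0.7, 1.0]
grip_width: 0.0491
```

>>> send_rows(
  steps=[
    {"offset":[0.014,0,0.038],"rotation":[0,0,0]},
    {"offset":[0.014,0,0.038],"rotation":[0,0,0]},
    {"offset":[0.014,0,0.038],"rotation":[0,0,0]},
    {"offset":[0.014,0,0.038],"rotation":[0,0,0]},
    {"offset":[0.014,0,0.038],"rotation":[0,0,0]},
    {"offset":[0.014,0,0.038],"rotation":[0,0,0]},
    {"offset":[0,0,0],"rotation":[0,0,0]},
  ],
)

```text
time_s: 15.55
eef_pos: [0.5796, 0.353, 0.0751]
eef_rot: [-0.006, 1.224, -0.245]
force: [-1.7, -1.4, 0.9]
grip_width: 0.049
```

```bash
python3 bar.py w10; python3 - <<'E'
from sim import *
q,M,p=cur();run(q,M,p,[([.014,0,.038],[0,0,0])]*3)
E
```

```text
t 15.55 tcp [579.6 353.   75.1] F [-1.7 -1.4  0.9] fwd/lat force -1.3350689740549186 -1.7439129894840053
262 bar face fwd 14.3 (n16) world [590.9 339.   79.1] plate fwd -7.2..15.5
280 bar face fwd 14.2 (n16) world [593.6 350.6  80.1] plate fwd -7.7..14.8
296 bar face fwd 14.3 (n17) world [596.2 360.9  79. ] plate fwd -7.7..15.8
green [ 205  162   45   46 1615] [525.  335.4  63.4] fwd -48.9 lat -29.9
green [ 309  163   44   46 1609] [539.3 393.8  63.4] fwd -48.8 lat 30.2
2 p [0.585 0.352 0.075] q [ 0.61  0.47  1.94 -0.51  0.55 -0.31] e0.000 pillar 0.404 sash top 0.72 gz 0.05 rmin 0.54
vel frac [0.01 0.01 0.01 0.   0.   0.01]
```

Keys are now exposed at (525,335) and (539,394) mm, z 63 mm, and travel is about 59.7 mm. Now finding the end stop in fine steps.

>>> send_rows(
  steps=[
    {"offset":[0.007,0,0.019],"rotation":[0,0,0]},
    {"offset":[0.007,0,0.019],"rotation":[0,0,0]},
    {"offset":[0.007,0,0.019],"rotation":[0,0,0]},
    {"offset":[0.007,0,0.019],"rotation":[0,0,0]},
    {"offset":[0,0,0],"rotation":[0,0,0]},
  ],
)

```text
time_s: 16.1
eef_pos: [0.5823, 0.3522, 0.0748]
eef_rot: [-0.007, 1.226, -0.246]
force: [-13.3, 2.3, 6.3]
grip_width: 0.0487
```

>>> send_rows(
  steps=[
    {"offset":[0.007,0,0.019],"rotation":[0,0,0]},
    {"offset":[0,0,0],"rotation":[0,0,0]},
  ],
)

```text
time_s: 16.3
eef_pos: [0.5829, 0.3521, 0.0748]
eef_rot: [-0.008, 1.226, -0.247]
force: [-19.7, 5.5, 9.6]
grip_width: 0.049
```

```bash
python3 bar.py w11
```

```text
t 16.30 tcp [582.9 352.1  74.8] F [-19.7   5.5   9.6] fwd/lat force -20.44863174471138 0.6972644712744973
262 bar face fwd 13.2 (n16) world [593.1 338.5  80.1] plate fwd -9.0..14.0
280 bar face fwd 13.4 (n16) world [596.1 349.9  79.5] plate fwd -9.2..13.7
296 bar face fwd 13.4 (n16) world [598.6 360.2  79.4] plate fwd -8.5..13.5
green [ 204  158   46   47 1655] [525.4 335.4  63.8] fwd -51.9 lat -29.8
green [ 309  159   45   47 1649] [539.7 393.7  63.8] fwd -51.7 lat 30.2
```

The stop was felt at about 20 N, and the keys moved no more than 0.4 mm. I'll back off and go above the keys.

>>> send_rows(
  steps=[
    {"offset":[-0.034,0,-0.094],"rotation":[0,0,0]},
    {"offset":[-0.034,0,-0.094],"rotation":[0,0,0]},
    {"offset":[-0.09,0,-0.1],"rotation":[0,0,0]},
    {"offset":[-0.09,0,-0.1],"rotation":[0,0,0]},
    {"offset":[-0.09,0,-0.1],"rotation":[0,0,0]},
    {"offset":[-0.09,0,-0.1],"rotation":[0,0,0]},
    {"offset":[0,0,0],"rotation":[0,0,0]},
    {"offset":[0,0,0],"rotation":[0,0,0]},
  ],
)

```text
time_s: 17.15
eef_pos: [0.5503, 0.3603, 0.0854]
eef_rot: [-0.006, 1.224, -0.244]
force: [-0.4, 0.5, -0.5]
grip_width: 0.0486
```

```bash
cat >> bar.py <<'E'
    f=np.load(f"pics/{sys.argv[1]}.npz");p,d=f['p'],f['d'];s={k:f[k] for k in('eef_rot','eef_pos','time_s')}
    M=R.from_euler('xyz',s['eef_rot']).as_matrix();ux=M[:2,2]/np.linalg.norm(M[:2,2]);uy=np.array([-ux[1],ux[0]])
    m=cv2.inRange(cv2.cvtColor(p,cv2.COLOR_RGB2HSV),(40,40,40),(90,255,255));ys,xs=np.where(m>0);P=bydepth("wrist",np.c_[xs,ys],d[ys,xs],s)
    rel=(P[:,:2]-s['eef_pos'][:2])*1e3;a,b,z=rel@ux,rel@uy,P[:,2]*1e3
    for sg in(-1,1):
        k=(z>50)&(z<67)&(b*sg>8)&(b*sg<50);zt=np.percentile(z[k],80) if k.sum() else 0;k&=(z>zt-1.5)
        if k.sum()>20: print('key top',sg,'n',k.sum(),'z %.1f'%np.median(z[k]),'fwd %.1f..%.1f lat %.1f..%.1f'%(*np.percentile(a[k],[1,99]),*np.percentile(b[k],[1,99])),'world centre',P[k].mean(0)*1e3)
E
python3 bar.py w12
```

```text
File "bar.py", line 20
    f=np.load(f"pics/{sys.argv[1]}.npz");p,d=f['p'],f['d'];s={k:f[k] for k in('eef_rot','eef_pos','time_s')}
IndentationError: unexpected indent
```

```bash
sed -i 's/^if __name__=="__main__": bar(sys.argv\[1\])/if __name__=="__main__":\n    bar(sys.argv[1])/' bar.py; python3 bar.py w12; python3 - <<'E'
from plant import *
from h import *
p,d=grab_frame("top");np.savez("pics/t12.npz",p=p,d=d)
E
```

```text
t 17.15 tcp [550.3 360.3  85.4] F [-0.4  0.5 -0.5] fwd/lat force -0.4774310376865525 0.4294781172290941
262 bar face fwd nan (n0) world  plate fwd 23.8..46.5
280 bar face fwd nan (n0) world  plate fwd 23.7..46.3
296 bar face fwd nan (n0) world  plate fwd 23.7..47.3
green [ 215  196   38   39 1213] [524.4 335.5  63.3] fwd -19.3 lat -30.2
green [ 305  197   38   39 1209] [538.8 393.9  63.3] fwd -19.1 lat 30.0
key top -1 n 811 z 63.7 fwd -27.7..-4.9 lat -42.2..-19.7 world centre [526.7 334.1  63.7]
key top 1 n 799 z 63.7 fwd -27.1..-4.1 lat 19.3..41.7 world centre [541.8 393.7  63.7]
```

Key tops are centred under the tips (lateral −31 and +30.5), and the plate's front edge is 39.9 mm beyond the key centres, so the cover is fully back. Pressing now.

>>> send_rows(
  steps=[
    {"offset":[0.075,0,-0.027],"rotation":[0,0,0]},
    {"offset":[0.075,0,-0.027],"rotation":[0,0,0]},
    {"offset":[0.075,0,-0.027],"rotation":[0,0,0]},
    {"offset":[0.075,0,-0.027],"rotation":[0,0,0]},
    {"offset":[0.038,0,-0.014],"rotation":[0,0,0]},
    {"offset":[0.038,0,-0.014],"rotation":[0,0,0]},
    {"offset":[0,0,0],"rotation":[0,0,0]},
  ],
)

```text
time_s: 17.95
eef_pos: [0.5502, 0.36, 0.0651]
eef_rot: [-0.007, 1.224, -0.246]
force: [-1.4, -1.7, 4.1]
grip_width: 0.0485
```

```bash
python3 bar.py w13
```

```text
t 17.95 tcp [550.2 360.   65.1] F [-1.4 -1.7  4.1] fwd/lat force -0.9819935219518747 -1.9479474512526669
262 bar face fwd nan (n0) world  plate fwd 24.4..24.5
280 bar face fwd nan (n0) world  plate fwd 24.3..25.2
296 bar face fwd nan (n0) world  plate fwd 24.7..24.9
green [ 210  214   42   38 1084] [521.8 337.3  61.7] fwd -22.3 lat -28.7
green [ 307  214   42   39 1084] [536.3 394.8  61.6] fwd -21.7 lat 30.5
key top -1 n 653 z 62.2 fwd -27.9..-8.1 lat -42.2..-19.3 world centre [524.1 335.   62.3]
key top 1 n 651 z 62.1 fwd -27.4..-7.2 lat 19.5..42.4 world centre [539.  394.1  62.2]
```

>>> send_rows(
  steps=[
    {"offset":[0.019,0,-0.007],"rotation":[0,0,0]},
    {"offset":[0.019,0,-0.007],"rotation":[0,0,0]},
    {"offset":[0.019,0,-0.007],"rotation":[0,0,0]},
    {"offset":[0.019,0,-0.007],"rotation":[0,0,0]},
    {"offset":[0.019,0,-0.007],"rotation":[0,0,0]},
    {"offset":[0.019,0,-0.007],"rotation":[0,0,0]},
    {"offset":[0.019,0,-0.007],"rotation":[0,0,0]},
    {"offset":[0,0,0],"rotation":[0,0,0]},
  ],
)

```text
time_s: 18.8
eef_pos: [0.5504, 0.3601, 0.0586]
eef_rot: [-0.006, 1.224, -0.245]
force: [-4.9, -3.8, 10.5]
grip_width: 0.0485
```

```bash
python3 bar.py w14
```

```text
t 18.80 tcp [550.4 360.1  58.6] F [-4.9 -3.8 10.5] fwd/lat force -3.8711576581051803 -4.823480907690571
262 bar face fwd nan (n0) world  
280 bar face fwd nan (n0) world  
296 bar face fwd nan (n0) world  
green [210 220  41  32 850] [523.  336.8  55.9] fwd -21.1 lat -29.1
green [308 221  41  32 834] [537.9 395.   55.7] fwd -20.3 lat 31.0
key top -1 n 652 z 56.1 fwd -27.6..-8.0 lat -42.3..-19.3 world centre [524.2 334.9  56.2]
key top 1 n 634 z 56.0 fwd -27.3..-8.0 lat 19.3..42.4 world centre [539.1 394.   56.2]
```

>>> send_rows(
  steps=[
    {"offset":[0.019,0,-0.007],"rotation":[0,0,0]},
    {"offset":[0,0,0],"rotation":[0,0,0]},
  ],
)

```text
time_s: 19.05
eef_pos: [0.5504, 0.3601, 0.058]
eef_rot: [-0.007, 1.224, -0.246]
force: [-7.4, -4.8, 17.6]
grip_width: 0.0487
```

>>> send_rows(
  steps=[
    {"offset":[0.01,0,-0.003],"rotation":[0,0,0]},
    {"offset":[0,0,0],"rotation":[0,0,0]},
    {"offset":[0,0,0],"rotation":[0,0,0]},
    {"offset":[0,0,0],"rotation":[0,0,0]},
    {"offset":[0,0,0],"rotation":[0,0,0]},
    {"offset":[0,0,0],"rotation":[0,0,0]},
    {"offset":[0,0,0],"rotation":[0,0,0]},
    {"offset":[0,0,0],"rotation":[0,0,0]},
    {"offset":[0,0,0],"rotation":[0,0,0]},
    {"offset":[0,0,0],"rotation":[0,0,0]},
  ],
)

```text
time_s: 20.05
eef_pos: [0.5505, 0.3601, 0.0578]
eef_rot: [-0.006, 1.223, -0.245]
force: [-9.2, -4.6, 22.8]
grip_width: 0.0486
```

```bash
python3 bar.py w15
```

```text
t 20.05 tcp [550.5 360.1  57.8] F [-9.2 -4.6 22.8] fwd/lat force -7.894762906058564 -6.669060434556355
262 bar face fwd nan (n0) world  
280 bar face fwd nan (n0) world  
296 bar face fwd nan (n0) world  
green [209 220  41  32 841] [523.  336.5  55.4] fwd -21.2 lat -29.5
green [308 221  41  32 821] [538.  395.   55.4] fwd -20.4 lat 30.9
key top -1 n 656 z 55.6 fwd -27.8..-8.4 lat -42.4..-19.4 world centre [524.2 334.7  55.7]
key top 1 n 639 z 55.5 fwd -27.2..-7.3 lat 19.4..42.1 world centre [539.2 394.1  55.8]
```

Both keys are bottomed, down 8.1 mm each. Holding.

>>> send_rows(
  steps=[
    {"offset":[0,0,0],"rotation":[0,0,0]},
    {"offset":[0,0,0],"rotation":[0,0,0]},
    {"offset":[0,0,0],"rotation":[0,0,0]},
    {"offset":[0,0,0],"rotation":[0,0,0]},
    {"offset":[0,0,0],"rotation":[0,0,0]},
    {"offset":[0,0,0],"rotation":[0,0,0]},
    {"offset":[0,0,0],"rotation":[0,0,0]},
    {"offset":[0,0,0],"rotation":[0,0,0]},
    {"offset":[0,0,0],"rotation":[0,0,0]},
    {"offset":[0,0,0],"rotation":[0,0,0]},
  ],
)

```text
time_s: 21.1
eef_pos: [0.5505, 0.3601, 0.0579]
eef_rot: [-0.006, 1.223, -0.245]
force: [-10.5, -5.4, 23.0]
grip_width: 0.0486
```

>>> send_rows(
  steps=[
    {"offset":[0,0,0],"rotation":[0,0,0]},
    {"offset":[0,0,0],"rotation":[0,0,0]},
    {"offset":[0,0,0],"rotation":[0,0,0]},
    {"offset":[0,0,0],"rotation":[0,0,0]},
    {"offset":[0,0,0],"rotation":[0,0,0]},
    {"offset":[0,0,0],"rotation":[0,0,0]},
    {"offset":[0,0,0],"rotation":[0,0,0]},
    {"offset":[0,0,0],"rotation":[0,0,0]},
    {"offset":[0,0,0],"rotation":[0,0,0]},
    {"offset":[0,0,0],"rotation":[0,0,0]},
  ],
)

```text
time_s: 22.1
eef_pos: [0.5505, 0.3601, 0.0579]
eef_rot: [-0.006, 1.223, -0.245]
force: [-10.0, -5.7, 23.3]
grip_width: 0.0491
```

>>> send_rows(
  steps=[
    {"offset":[0,0,0],"rotation":[0,0,0]},
    {"offset":[0,0,0],"rotation":[0,0,0]},
    {"offset":[0,0,0],"rotation":[0,0,0]},
    {"offset":[0,0,0],"rotation":[0,0,0]},
    {"offset":[0,0,0],"rotation":[0,0,0]},
    {"offset":[0,0,0],"rotation":[0,0,0]},
    {"offset":[0,0,0],"rotation":[0,0,0]},
    {"offset":[0,0,0],"rotation":[0,0,0]},
    {"offset":[0,0,0],"rotation":[0,0,0]},
    {"offset":[0,0,0],"rotation":[0,0,0]},
  ],
)

```text
time_s: 23.1
eef_pos: [0.5505, 0.3601, 0.0578]
eef_rot: [-0.007, 1.223, -0.246]
force: [-9.7, -4.8, 23.3]
grip_width: 0.0488
```

```bash
python3 bar.py w16
```

```text
t 23.10 tcp [550.5 360.1  57.8] F [-9.7 -4.8 23.3] fwd/lat force -8.334864230290384 -6.969499441157912
262 bar face fwd nan (n0) world  
280 bar face fwd nan (n0) world  
296 bar face fwd nan (n0) world  
green [209 220  41  32 840] [523.1 336.5  55.4] fwd -21.1 lat -29.4
green [308 221  41  32 822] [538.  395.1  55.3] fwd -20.4 lat 31.0
key top -1 n 657 z 55.6 fwd -28.0..-8.6 lat -42.6..-19.6 world centre [524.  334.9  55.7]
key top 1 n 640 z 55.5 fwd -27.2..-7.5 lat 19.4..42.3 world centre [539.1 394.2  55.8]
```

Held about 4 s with both keys bottomed. Next I'll check forearm height (for the sash) in the far-side pose at several leans.

```bash
python3 - <<'E'
from sim import *
q,M,p=cur()
def fz(q):
    _,P_=pose(q);el=P_[1]+pose_e(q);wr=P_[2];return [(el+(wr-el)*(X-el[0])/(wr[0]-el[0]))[2].round(3) for X in(.28,.32,.36)]
print('now',fz(q))
h=np.array([M[0,2],M[1,2],0]);h/=np.linalg.norm(h);yv=M[:,1]*[1,1,0]
for nm,f,z in(('push max',.0335,.075),('far hi',.08,.110),('far lo',.08,.077),('end',.015,.077)):
  for th in(0,10,20,28):
    t=np.radians(th);x=h*np.sin(t)+np.array([0,0,-np.cos(t)]);pp=p+h*f;pp[2]=z
    qq,e=ik(pp,frame(x,yv),q);print(nm,th,round(e,3),qq.round(2),fz(qq))
E
```

```text
now [np.float64(0.595), np.float64(0.533), np.float64(0.471)]
push max 0 0.0 [ 0.51  0.52  1.82  0.    0.8  -0.82] [np.float64(0.681), np.float64(0.637), np.float64(0.593)]
push max 10 0.0 [ 0.56  0.49  1.89 -0.2   0.66 -0.62] [np.float64(0.656), np.float64(0.607), np.float64(0.558)]
push max 20 0.0 [ 0.61  0.47  1.95 -0.51  0.55 -0.3 ] [np.float64(0.623), np.float64(0.568), np.float64(0.513)]
push max 28 0.0 [ 0.66  0.47  1.99 -0.84  0.51  0.03] [np.float64(0.593), np.float64(0.531), np.float64(0.469)]
far hi 0 0.0 [ 0.47  0.52  1.74 -0.    0.89 -0.87] [np.float64(0.701), np.float64(0.664), np.float64(0.628)]
far hi 10 0.0 [ 0.51  0.48  1.81 -0.18  0.73 -0.7 ] [np.float64(0.682), np.float64(0.642), np.float64(0.601)]
far hi 20 0.0 [ 0.56  0.45  1.88 -0.44  0.6  -0.43] [np.float64(0.657), np.float64(0.612), np.float64(0.567)]
far hi 28 0.0 [ 0.6   0.45  1.93 -0.74  0.55 -0.14] [np.float64(0.633), np.float64(0.583), np.float64(0.532)]
far lo 0 0.0 [ 0.47  0.56  1.74  0.    0.84 -0.87] [np.float64(0.7), np.float64(0.66), np.float64(0.62)]
far lo 10 0.0 [ 0.51  0.52  1.82 -0.19  0.68 -0.68] [np.float64(0.681), np.float64(0.637), np.float64(0.592)]
far lo 20 0.0 [ 0.56  0.5   1.89 -0.48  0.56 -0.39] [np.float64(0.656), np.float64(0.606), np.float64(0.556)]
far lo 28 0.0 [ 0.6   0.5   1.93 -0.8   0.51 -0.06] [np.float64(0.632), np.float64(0.576), np.float64(0.52)]
end 0 0.0 [ 0.53  0.5   1.84  0.    0.8  -0.8 ] [np.float64(0.672), np.float64(0.627), np.float64(0.582)]
end 10 0.0 [ 0.58  0.47  1.91 -0.21  0.65 -0.59] [np.float64(0.644), np.float64(0.594), np.float64(0.544)]
end 20 0.0 [ 0.64  0.45  1.97 -0.52  0.55 -0.27] [np.float64(0.609), np.float64(0.552), np.float64(0.495)]
end 28 0.0 [ 0.68  0.45  2.01 -0.84  0.52  0.06] [np.float64(0.575), np.float64(0.511), np.float64(0.447)]
```

>>> send_rows(
  steps=[
    {"offset":[-0.075,0,0.027],"rotation":[0,0,0]},
    {"offset":[-0.075,0,0.027],"rotation":[0,0,0]},
    {"offset":[-0.075,0,0.027],"rotation":[0,0,0]},
    {"offset":[-0.075,0,0.027],"rotation":[0,0,0]},
    {"offset":[-0.188,0,0.068],"rotation":[0,0,0]},
    {"offset":[-0.188,0,0.068],"rotation":[0,0,0]},
    {"offset":[-0.188,0,0.068],"rotation":[0,0,0]},
    {"offset":[0,0,0],"rotation":[0,0,0]},
    {"offset":[0,0,0],"rotation":[0,0,0]},
  ],
)

```text
time_s: 24.05
eef_pos: [0.5504, 0.3603, 0.1029]
eef_rot: [-0.005, 1.224, -0.243]
force: [-0.5, 0.3, 0.4]
grip_width: 0.0491
```

```bash
python3 bar.py w17
```

```text
t 24.05 tcp [550.4 360.3 102.9] F [-0.5  0.3  0.4] fwd/lat force -0.5775967584588367 0.17028140568791364
262 bar face fwd 46.0 (n14) world [591.9 336.3  78.8] plate fwd 24.4..47.3
280 bar face fwd 45.9 (n14) world [595.2 350.5  79.9] plate fwd 24.6..47.2
296 bar face fwd 46.4 (n13) world [598.7 363.   78.5] plate fwd 24.7..46.6
green [ 219  183   36   37 1061] [524.7 335.3  63.3] fwd -19.1 lat -30.3
green [ 303  184   36   37 1057] [539.1 393.9  63.3] fwd -18.9 lat 30.0
key top -1 n 741 z 63.6 fwd -28.0..-4.9 lat -42.5..-19.7 world centre [526.5 334.1  63.6]
key top 1 n 718 z 63.6 fwd -27.2..-4.4 lat 19.3..41.9 world centre [541.8 393.8  63.6]
```

Keys are up and the station hasn't moved (key centres agree to 0.2 mm). Going over the bar to its far side.

>>> send_rows(
  steps=[
    {"offset":[0.093,0,0.257],"rotation":[0,-0.45,0]},
    {"offset":[0.106,0,0.253],"rotation":[0,-0.45,0]},
    {"offset":[0.118,0,0.247],"rotation":[0,-0.45,0]},
    {"offset":[0.129,0,0.242],"rotation":[0,0,0]},
    {"offset":[0.129,0,0.242],"rotation":[0,0,0]},
    {"offset":[0.129,0,0.242],"rotation":[0,0,0]},
    {"offset":[0,0,0],"rotation":[0,0,0]},
    {"offset":[0,0,0],"rotation":[0,0,0]},
  ],
)

```text
time_s: 24.9
eef_pos: [0.6304, 0.3403, 0.1022]
eef_rot: [-0.005, 1.083, -0.244]
force: [0.2, 0.3, -0.3]
grip_width: 0.0484
```

```bash
python3 bar.py w18; python3 -c "
from sim import *
print(cur()[1].round(3))"
```

```text
t 24.90 tcp [630.4 340.3 102.2] F [ 0.2  0.3 -0.3] fwd/lat force 0.10355015578285698 0.3684774691871716
262 bar face fwd -36.1 (n15) world [592.9 339.1  80.2] plate fwd -58.1..-9.0
280 bar face fwd -36.4 (n15) world [595.3 349.9  79.5] plate fwd -58.3..-9.6
296 bar face fwd -36.3 (n16) world [597.8 359.4  79.5] plate fwd -58.0..-8.4
green [ 194   48   52   57 2266] [525.6 335.6  63.7] fwd -100.7 lat -29.4
green [ 313   50   52   56 2268] [540.3 393.5  63.6] fwd -100.1 lat 30.3
key top -1 n 1692 z 64.0 fwd -109.8..-87.1 lat -41.8..-19.0 world centre [527.  334.2  64. ]
key top 1 n 1703 z 63.9 fwd -109.1..-86.6 lat 20.1..42.8 world centre [542.3 393.9  63.9]
[[ 0.455  0.237  0.859]
 [-0.113  0.971 -0.208]
 [-0.884 -0.002  0.468]]
```

>>> send_rows(
  steps=[
    {"offset":[0.13,0,-0.069],"rotation":[0,0,0]},
    {"offset":[0.13,0,-0.069],"rotation":[0,0,0]},
    {"offset":[0.13,0,-0.069],"rotation":[0,0,0]},
    {"offset":[0,0,0],"rotation":[0,0,0]},
    {"offset":[0,0,0],"rotation":[0,0,0]},
  ],
)

```text
time_s: 25.45
eef_pos: [0.6299, 0.3406, 0.0798]
eef_rot: [-0.006, 1.083, -0.244]
force: [0.2, 0.0, -0.9]
grip_width: 0.0486
```

>>> send_rows(
  steps=[
    {"offset":[-0.019,0,-0.035],"rotation":[0,0,0]},
    {"offset":[-0.019,0,-0.035],"rotation":[0,0,0]},
    {"offset":[-0.019,0,-0.035],"rotation":[0,0,0]},
    {"offset":[-0.019,0,-0.035],"rotation":[0,0,0]},
    {"offset":[-0.019,0,-0.035],"rotation":[0,0,0]},
    {"offset":[-0.019,0,-0.035],"rotation":[0,0,0]},
    {"offset":[0,0,0],"rotation":[0,0,0]},
  ],
)

```text
time_s: 26.15
eef_pos: [0.6184, 0.3437, 0.0804]
eef_rot: [-0.004, 1.083, -0.242]
force: [1.0, -0.0, 1.0]
grip_width: 0.0486
```

```bash
python3 bar.py w19
```

```text
t 26.15 tcp [618.4 343.7  80.4] F [ 1. -0.  1.] fwd/lat force 1.0264749240958009 0.21468606714106087
262 bar face fwd -32.0 (n17) world [585.1 342.1  80. ] plate fwd -54.3..-31.4
280 bar face fwd -32.1 (n18) world [587.4 352.1  79.4] plate fwd -54.0..-32.3
296 bar face fwd -32.0 (n17) world [589.7 361.   80. ] plate fwd -53.6..-31.7
green [ 189   89   55   58 2431] [525.  335.8  63.7] fwd -88.9 lat -29.6
green [ 314   91   55   57 2430] [539.4 393.5  63.7] fwd -88.5 lat 29.8
key top -1 n 1763 z 64.0 fwd -97.4..-74.7 lat -41.9..-19.1 world centre [527.  334.4  64. ]
key top 1 n 1752 z 64.0 fwd -96.6..-74.0 lat 19.5..42.2 world centre [542.3 393.8  64. ]
```

>>> send_rows(
  steps=[
    {"offset":[-0.037,0,-0.071],"rotation":[0,0,0]},
    {"offset":[-0.037,0,-0.071],"rotation":[0,0,0]},
    {"offset":[-0.037,0,-0.071],"rotation":[0,0,0]},
    {"offset":[-0.037,0,-0.071],"rotation":[0,0,0]},
    {"offset":[-0.037,0,-0.071],"rotation":[0,0,0]},
    {"offset":[-0.037,0,-0.071],"rotation":[0,0,0]},
    {"offset":[-0.037,0,-0.071],"rotation":[0,0,0]},
    {"offset":[-0.037,0,-0.071],"rotation":[0,0,0]},
    {"offset":[-0.037,0,-0.071],"rotation":[0,0,0]},
    {"offset":[-0.037,0,-0.071],"rotation":[0,0,0]},
  ],
)

```text
time_s: 27.2
eef_pos: [0.5794, 0.3531, 0.0801]
eef_rot: [-0.004, 1.083, -0.243]
force: [2.1, 1.5, 2.8]
grip_width: 0.0488
```

>>> send_rows(
  steps=[
    {"offset":[-0.019,0,-0.035],"rotation":[0,0,0]},
    {"offset":[-0.019,0,-0.035],"rotation":[0,0,0]},
    {"offset":[-0.019,0,-0.035],"rotation":[0,0,0]},
    {"offset":[-0.019,0,-0.035],"rotation":[0,0,0]},
    {"offset":[-0.019,0,-0.035],"rotation":[0,0,0]},
    {"offset":[0,0,0],"rotation":[0,0,0]},
    {"offset":[0,0,0],"rotation":[0,0,0]},
  ],
)

```text
time_s: 27.9
eef_pos: [0.5698, 0.3551, 0.0799]
eef_rot: [-0.006, 1.083, -0.244]
force: [-0.1, 1.6, 1.6]
grip_width: 0.0489
```

```bash
python3 bar.py w20
```

```text
t 27.90 tcp [569.8 355.1  79.9] F [-0.1  1.6  1.6] fwd/lat force -0.477745213385805 1.5041195827570004
262 bar face fwd -32.7 (n18) world [535.7 353.8  80. ] plate fwd -54.2..-31.6
280 bar face fwd -32.1 (n18) world [538.8 363.6  79.7] plate fwd -54.7..-32.0
296 bar face fwd -32.3 (n18) world [540.7 372.6  79.3] plate fwd -53.8..-31.1
green [213 174  31   6 140] [515.9 337.4  54.7] fwd -48.2 lat -29.9
green [315 175  31   6 141] [530.9 396.   54.7] fwd -47.4 lat 30.6
key top -1 n 67 z 56.2 fwd -49.1..-46.3 lat -37.3..-23.3 world centre [516.  336.8  56.2]
key top 1 n 60 z 56.4 fwd -48.6..-45.6 lat 23.8..37.8 world centre [531.  396.3  56.5]
```

>>> send_rows(
  steps=[
    {"offset":[-0.009,0,-0.018],"rotation":[0,0,0]},
    {"offset":[-0.009,0,-0.018],"rotation":[0,0,0]},
    {"offset":[-0.009,0,-0.018],"rotation":[0,0,0]},
    {"offset":[0,0,0],"rotation":[0,0,0]},
  ],
)

```text
time_s: 28.35
eef_pos: [0.5669, 0.3559, 0.08]
eef_rot: [-0.005, 1.083, -0.244]
force: [2.0, -0.2, 1.7]
grip_width: 0.0487
```

>>> send_rows(
  steps=[
    {"offset":[-0.009,0,-0.018],"rotation":[0,0,0]},
    {"offset":[0,0,0],"rotation":[0,0,0]},
  ],
)

```text
time_s: 28.55
eef_pos: [0.5659, 0.3562, 0.0799]
eef_rot: [-0.005, 1.083, -0.244]
force: [1.2, -0.4, 0.7]
grip_width: 0.0488
```

>>> send_rows(
  steps=[
    {"offset":[-0.009,0,-0.018],"rotation":[0,0,0]},
    {"offset":[0,0,0],"rotation":[0,0,0]},
  ],
)

```text
time_s: 28.75
eef_pos: [0.565, 0.3565, 0.08]
eef_rot: [-0.005, 1.083, -0.243]
force: [0.8, -0.2, 0.9]
grip_width: 0.0488
```

>>> send_rows(
  steps=[
    {"offset":[-0.009,0,-0.018],"rotation":[0,0,0]},
    {"offset":[0,0,0],"rotation":[0,0,0]},
  ],
)

```text
time_s: 28.95
eef_pos: [0.564, 0.3567, 0.0799]
eef_rot: [-0.005, 1.083, -0.243]
force: [1.3, -1.0, 1.0]
grip_width: 0.0491
```

```bash
python3 bar.py w21
```

```text
t 28.95 tcp [564.  356.7  79.9] F [ 1.3 -1.   1. ] fwd/lat force 1.5022598251811832 -0.6673099627416194
262 bar face fwd -32.2 (n18) world [530.5 355.2  78.8] plate fwd -53.9..-31.9
280 bar face fwd -32.4 (n17) world [532.7 365.3  80.1] plate fwd -53.5..-32.0
296 bar face fwd -32.2 (n18) world [535.1 374.1  78.9] plate fwd -54.2..-31.3
```

>>> send_rows(
  steps=[
    {"offset":[-0.009,0,-0.018],"rotation":[0,0,0]},
    {"offset":[0,0,0],"rotation":[0,0,0]},
  ],
)

```text
time_s: 29.2
eef_pos: [0.5631, 0.357, 0.08]
eef_rot: [-0.005, 1.083, -0.243]
force: [2.5, -0.5, 0.2]
grip_width: 0.0489
```

>>> send_rows(
  steps=[
    {"offset":[-0.009,0,-0.018],"rotation":[0,0,0]},
    {"offset":[0,0,0],"rotation":[0,0,0]},
  ],
)

```text
time_s: 29.4
eef_pos: [0.5626, 0.3571, 0.0801]
eef_rot: [-0.005, 1.082, -0.244]
force: [7.6, -2.7, -1.8]
grip_width: 0.0484
```

Forward stop felt (8 N). Backing off and lifting clear.

>>> send_rows(
  steps=[
    {"offset":[0.037,0,0.071],"rotation":[0,0,0]},
    {"offset":[0.037,0,0.071],"rotation":[0,0,0]},
    {"offset":[-0.22,0,0.117],"rotation":[0,0,0]},
    {"offset":[-0.22,0,0.117],"rotation":[0,0,0]},
    {"offset":[-0.22,0,0.117],"rotation":[0,0,0]},
    {"offset":[-0.22,0,0.117],"rotation":[0,0,0]},
    {"offset":[0,0,0],"rotation":[0,0,0]},
    {"offset":[0,0,0],"rotation":[0,0,0]},
  ],
)

```text
time_s: 30.2
eef_pos: [0.57, 0.3555, 0.1302]
eef_rot: [-0.003, 1.083, -0.242]
force: [-0.4, -0.5, 0.1]
grip_width: 0.0487
```

```bash
python3 bar.py w22; python3 - <<'E'
from h import *; from plant import *
p,d=grab_frame("side");q=np.load("pics/side0.npz")
np.set_printoptions(precision=1,suppress=True)
for n,(P,D) in(('before',(q['p'],q['d'])),('after',(p,d))):
    m=cv2.inRange(cv2.cvtColor(P,cv2.COLOR_RGB2HSV),(22,150,120),(34,255,255));k,l,st,c=cv2.connectedComponentsWithStats(m)
    for i in range(1,k):
        if st[i,4]>20:
            ys,xs=np.where(l==i);print(n,st[i],c[i],np.median(bydepth("side",np.c_[xs,ys],D[ys,xs]),0)*1e3)
w=np.load("pics/w22.npz")['p'];t,_=grab_frame("top")
o=np.zeros((600,800,3),np.uint8);o[:300,:400]=cv2.resize(w,(400,300));o[:300,400:]=cv2.resize(t,(400,300));o[300:,:400]=cv2.resize(p[150:290,170:356],(400,300));o[300:,400:]=cv2.resize(q['p'][150:290,170:356],(400,300))
cv2.imwrite("pics/m22.png",o[:,:,::-1])
E
```

```text
t 30.20 tcp [570.  355.5 130.2] F [-0.4 -0.5  0.1] fwd/lat force -0.2948791049245175 -0.5395761789273942
262 bar face fwd -39.1 (n12) world [529.4 353.9  78.4] plate fwd -60.7..-11.9
280 bar face fwd -39.1 (n10) world [532.3 365.7  78. ] plate fwd -60.4..-12.5
296 bar face fwd -39.2 (n11) world [534.8 376.2  79.3] plate fwd -60.3..-10.8
green [541 270  19  18 161] [759.5 625.7  62.5] fwd 120.3 lat 307.3
before [242 217  63  11 370] [273.6 222. ] [538.5 364.3  81.8]
before [241 234  67   4 113] [275.4 235.7] [515.9 366.   69.3]
after [247 219  47  11 358] [273.2 223.5] [534.5 365.   82.8]
after [241 235  67   5 112] [272.6 237.2] [514.5 375.9  69.2]
```

View pics/m22.png

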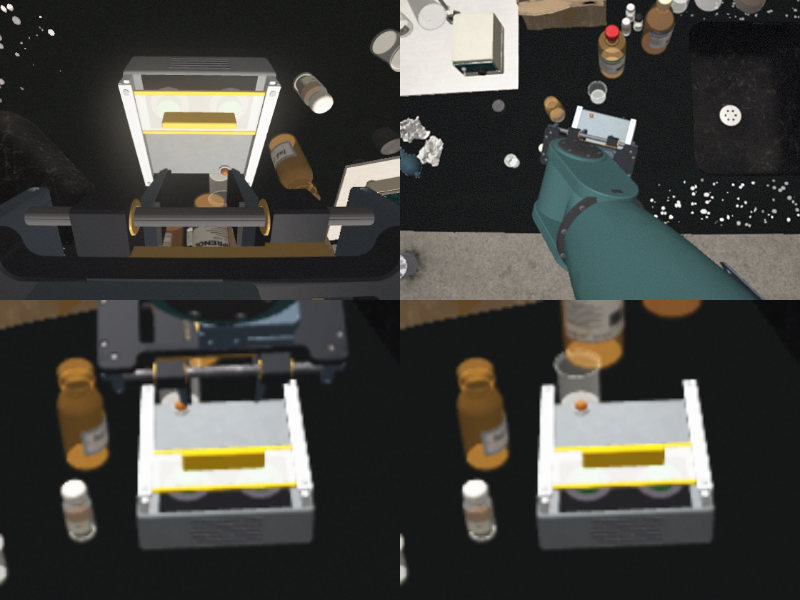

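Wrist (top left), top and side views: the cover is closed over the keys, now about 3 mm further forward than at the start. The station outline is identical to before (bottom-left panel against bottom-right), the glassware is undisturbed, and the gripper hangs clear. Handing in.

```bash
python3 -c "
from plant import *
print(job_done(), read_state()['time_s'])"
```

```text
the job is handed in; nothing more can be done
the job is handed in; nothing more can be done
```

I pushed the cover back to its stop, pressed both keys down together, held them for about 4 s and let them up. Then I pushed the cover forward to its stop, lifted clear and handed the job in. The last clock reading before hand-in was about 30 s, and no verdict was reported.

**Last checks that passed**
- **Keys:** both key tops went from 63.7 to 55.6 mm, which is the full 8 mm, with about 23 N on the two together. They came back up to 63.6 mm.
- **Cover:** fully back, its front edge was 40 mm past the key centres, as it should be. On closing it travelled about 65 mm and stopped at 8 N.
- **Station and glassware:** the key positions agreed to about 0.5 mm until the cover hid them. In the final side view the station's outline and the jar and vial match the first picture; the gripper hid the beaker there, but the top view shows it standing.
- **Robot:** nothing was touching at the end, with wrist force under 1 N.

**What disagreed or was not confirmed**
- **Fingertips:** they measured about 3 mm behind the TCP, not 19 mm ahead as stated. My first push attempt therefore passed over the bar without touching it; I backed off and redid it lower.
- **Back stop:** I sent one step too many after reaching it, so the push there rose to about 20 N. The key positions changed by at most 0.4 mm.
- **Opening travel:** it measured about 62 mm rather than 65, and the cover ended about 3 mm further forward than it began. It was probably slightly open at the start.
- **Sash:** I never saw the glass in any picture. I kept the forearm low to stay under it, and no reading suggested contact.

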